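# Sort the polished pieces into their trays

## Robot

A 6-joint arm with a two-finger parallel gripper is mounted at the origin on the work surface; the furniture and walls round the work are solid. World frame = base frame: x ahead of the robot, y to its left, z up, the work surface at z = 0. Lengths are in m, angles in rad, forces in N, time in s.
With the tool pointing down it reaches from about 0.35 to 0.925 m from the base axis. Payload 6.4 kg.
Tool frame: the origin (TCP) lies at the very end of the fingers, on their centre line; the grasp point (between the pads) lies 19 mm behind it; z points along the fingers, y is the line along which they close (so a half turn about z gives the same grasp; the last joint's range is limited). The gripper opens to 94 mm and grips with 3 to 60 N. Pads are 16 mm wide; open, the fingers measure 119 mm over their backs; the gripper's body (75 mm by 177 mm) begins 78 mm behind the grasp point.
Start: joints at [-1.341, 0.245, 1.558, -0, 1.339, -0.174], TCP at [0.255, -0.598, 0.205] pointing down, gripper open.
Joint ranges: [-3.13, 3.13], [-1.02, 2.26], [0.13, 2.54], [-0.95, 4.09], [0.21, 2.88], [-2.74, 2.74]. Speed limits (rad/s): [2.57, 2.57, 3.14, 3.14, 3.14, 3.14].

## Interface

Orientations are given as [roll, pitch, yaw] about the fixed x, y, z axes, in that order (R = Rz(yaw) Ry(pitch) Rx(roll)).
In Python, from station import manip, optics, workorder gives the robot as it stands.
- The arm moves only by the shell command python3 -m pendant 'ROWS' [FORCE]. ROWS is JSON, a list of rows, each an object with "linear": the shift along the tool's x, y, z in mm, a list of three; "yaw": the turn about the tool's z in rad; "hand": the opening, from 0 (shut) to 1 (fully open). A call has exactly 10 rows; each row shifts and turns the commanded pose from where the row before left it, along the tool's axes as they then stand; what a row does not reach is not made up. A row lasts 1/8 s, in which the tool goes at most 62.5 mm and 10.7 degrees, less where a joint would pass 70% of its speed; a pose out of reach is approached as far as the arm can. A call is refused whole if a number of a shift passes 62.5 or a number of a turn 0.188, either way. A call with a gripper value outside its range is refused whole. The fingers move at their own pace and stop on an object; FORCE is the grip in N (left out, the last holds). Time passes only in rows, so rows that do not move let the fingers close, or fill a call up. It gives the time, the measured TCP pose, the force, the opening and the grip force at its end, in the units of the state.
- manip.sense(): the state, without advancing time (a new reading comes with each control period).
- optics.snapshot(name): name is "side" or "top" or "wrist"; returns the picture (384x512x3 uint8, red, green, blue); there is no depth.
- optics.camera_info(name): a dict with "intrinsics" (3x3 intrinsics, pixels), "dist" ([k1, k2, p1, p2, k3] as OpenCV has them; the pictures are not rectified), "R" (3x3) and "t" (3): a world point X has camera coordinates R X + t; the wrist camera has in their place "tool_from_camera" (4x4, takes a point from camera to tool coordinates, whose origin is the TCP and whose axes are the flange's). Camera axes: x right, y down, z forward; pixel columns grow to the right and rows downward; lengths in m; the calibration is good to about 2 mm. A picture is of the moment at which its call begins: read the wrist's pose just before it. camera_info takes no time and is no camera call.
- workorder.sign_off(): hands the job in; it is judged then, once.
The state is a dict: "time_s": time; "joint_pos": joint angles; "qd": joint speeds; "tau": joint torques, N m; "tool_pos": TCP position; "tool_rot": TCP orientation; "ft_force": force on the tool from outside, world axes, zero at the start; "wrist_torque": the same for the moment, N m; "opening": finger opening in m; "grasp_force": force on a finger pad.
Only numpy, scipy, OpenCV 4.12 (cv2) and the standard library are available. Lean on these libraries where they do the work, as an engineer would, in place of code of your own. Each camera call takes 0.05 s, during which the arm holds its last target. There are 200 camera calls.

## Task

Sort the finished work on the polishing bench: the two copper pieces (pipe elbow and pipe tee) go into the blue tray and the two brass pieces (bed-knob and candlestick) into the red tray, one piece to a bay, each standing or lying flat on the bay's floor the same way up as it is now. The green compound bar goes back flat into the recess of the small wooden rest.

Things in the scene. Friction and masses are not known exactly. Their poses are not given: they have to be found in the camera images.
- elbow: copper elbow for 22 mm pipe, 53 x 53 x 26 mm, lying flat. Origin: within 2 mm of its underside, below the centre of its square outline; z up. One straight leg runs along y at x = +12.5 mm, mouth at y = -26 mm; the other along x at y = +13.5 mm, mouth at x = -26 mm; they meet at the +x +y corner. Legs 22 to 26 mm thick, centre line 13 mm high. Pinch the first leg at x = +12.5, y = -6 mm.
- tee: copper tee for 22 mm pipe, 76 x 51 x 25 mm, lying flat. Origin: within 2 mm of its underside, below the centre of its 76 x 51 outline; z up. The through pipe runs along x, 76 mm long, at y = +13 mm; the branch runs along y at x = 0 from it to its mouth at y = -25 mm. Pipes 22 to 25 mm thick, centre line 13 mm high. Easily pinched across the branch at x = 0, y = -11 mm.
- finial: brass bed-knob: an onion-shaped ball, 40 mm thick at its widest (33 mm high), on a round 36 mm foot, 59 mm tall in all, standing upright. Origin: centre of its foot; z up; round about z.
- candlestick: brass candlestick, standing: round foot 74 mm across and up to 26 mm high, a slim turned stem, about 25 mm thick from 26 to 75 mm high, 16 mm thick at 75 to 87 mm, and a cup 36 mm across at the top; 118 mm tall. Can be pinched from above by the neck and cup. Origin: centre of its underside; z up; round about z.
- green_bar: dark green bar of polishing compound, 42 mm (x) by 64 mm (y) by 30 mm high, corners of the top sloped at one end. Origin: centre of its underside; z up.
- blue_tray: blue two-bay metal tray, fixed, 196 x 100 mm, 16 mm high, walls and floor 4 mm thick. Origin: centre of its underside; x along its length (away from the robot within about 10 degrees), z up. A divider as high as the walls at x = 0 parts two bays, 92 x 92 mm inside, centred at x = +48 and -48 mm, y = 0. The blue and red trays trade places: one stands left of the pail, one right.
- red_tray: red two-bay metal tray, fixed, 196 x 100 mm, 16 mm high, walls and floor 4 mm thick. Origin: centre of its underside; x along its length (away from the robot within about 10 degrees), z up. A divider as high as the walls at x = 0 parts two bays, 92 x 92 mm inside, centred at x = +48 and -48 mm, y = 0. The blue and red trays trade places: one stands left of the pail, one right.
- bar_rest: small wooden rest for one bar, fixed to the table, 70 mm (x) by 92 mm (y) and 14 mm high over all, with a recess 58 mm (x) by 80 mm (y), whose grey floor is 6 mm above the table (walls 6 mm thick, 8 mm high above that floor). Origin: centre of its underside; z up. (The white pail amid the table, up to 153 mm across and 128 mm high, is the tallest thing to carry over.)

How it is judged:
By the outcome, as a careful person would: the job done as asked, in the order asked, and still so for the second after the job is handed in, with the robot touching nothing.
It also fails if it takes over 128 s, if anything falls off the work surface, if the arm or the gripper's body presses on something with over 40 N, if the wrist force passes 120 N, or if a joint passes its speed limit or range.

## Working session

There is one attempt and no reset: what is moved stays moved. The work goes in short steps, Python scripts to look and compute and a shell command to move; the robot and the scene stay as the last step left them, time stands still between calls to the robot, and variables do not carry over. Pictures are saved under pics/ and viewed, at most 14 in all, crops included, and the job is handed in when it is done.

```bash
ls; mkdir -p pics; python3 - <<'E'
from station import manip, optics
import cv2, json
import numpy as np
np.set_printoptions(precision=4,suppress=True)
for n in ["top","side","wrist"]:
    im=optics.snapshot(n); cv2.imwrite(f"pics/{n}0.png",im[:,:,::-1])
    print(n,optics.camera_info(n))
print(manip.sense())
E
```

```text
pics
top {'intrinsics': array([[380.1839,   0.    , 258.9392],
       [  0.    , 380.1839, 191.8401],
       [  0.    ,   0.    ,   1.    ]]), 'dist': array([-0.0389,  0.    ,  0.    ,  0.    ,  0.    ]), 'R': array([[-0.0228, -0.9996,  0.0157],
       [-0.9943,  0.0211, -0.1042],
       [ 0.1039, -0.018 , -0.9944]]), 't': array([-0.0255,  0.4688,  1.0593])}
side {'intrinsics': array([[357.2435,   0.    , 252.9643],
       [  0.    , 357.2435, 196.1165],
       [  0.    ,   0.    ,   1.    ]]), 'dist': array([-0.0982,  0.    ,  0.    ,  0.    ,  0.    ]), 'R': array([[-0.9979, -0.0629, -0.0146],
       [-0.0225,  0.5505, -0.8345],
       [ 0.0605, -0.8324, -0.5508]]), 't': array([0.4756, 0.0803, 1.0309])}
wrist {'intrinsics': array([[332.6655,   0.    , 253.4397],
       [  0.    , 332.6655, 191.7549],
       [  0.    ,   0.    ,   1.    ]]), 'dist': array([0.0155, 0.    , 0.    , 0.    , 0.    ]), 'tool_from_camera': array([[ 0.0005, -0.9589, -0.2838,  0.0832],
       [ 1.    ,  0.0007, -0.0004, -0.    ],
       [ 0.0006, -0.2838,  0.9589, -0.1796],
       [ 0.    ,  0.    ,  0.    ,  1.    ]])}
{'time_s': 0.15, 'joint_pos': array([-1.3411,  0.2456,  1.5587,  0.    ,  1.3387, -0.1741]), 'qd': array([ 0.0005, -0.0012, -0.0049, -0.0002, -0.0016, -0.0025]), 'tau': array([  0.0009, -41.6264, -31.4982,   0.0685,   0.0316,  -0.0001]), 'tool_pos': array([ 0.2553, -0.5973,  0.2046]), 'tool_rot': array([-3.1402, -0.0003,  0.4038]), 'ft_force': array([ 0.5698, -0.1933, -0.2409]), 'wrist_torque': array([-0.0094,  0.0091,  0.0173]), 'grasp_force': 0.0, 'opening': 0.09384523075195113}
```

View pics/top0.png

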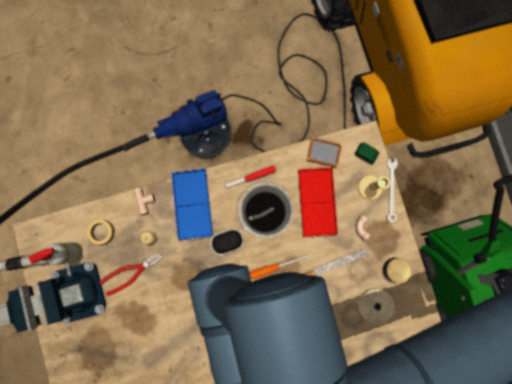

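View pics/side0.png

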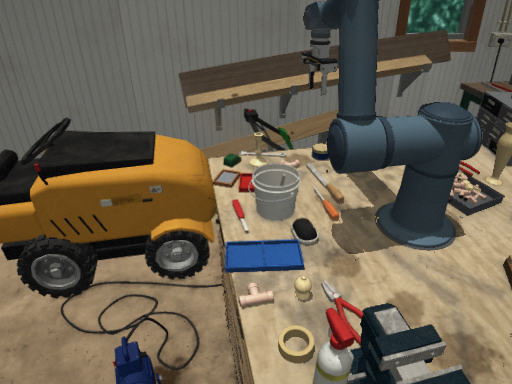

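The top view shows the blue tray (192,204), pail (264,210), red tray (318,202), tee (144,201), finial (148,238), rest (323,152), green bar (367,152), candlestick (375,186) and elbow (363,228). The side view shows the same layout, with the tee at (256,295) and finial at (303,287). Next I'll turn the rough pixel positions into world points.

```bash
cat > h.py <<'E'
from station import manip, optics
import cv2, numpy as np
from scipy.spatial.transform import Rotation as Rot
np.set_printoptions(precision=4,suppress=True)
def tool(s=None):
    s=s or manip.sense(); T=np.eye(4); T[:3,:3]=Rot.from_euler('xyz',s['tool_rot']).as_matrix(); T[:3,3]=s['tool_pos']; return T
def cam(n,T=None):
    """K, dist, world_from_camera"""
    c=optics.camera_info(n); W=np.eye(4)
    if n=='wrist': W=(tool() if T is None else T)@c['tool_from_camera']
    else: W[:3,:3]=c['R'].T; W[:3,3]=-c['R'].T@c['t']
    return c['intrinsics'],c['dist'],W
def rays(C,px):
    K,d,W=C; p=cv2.undistortPoints(np.array(px,float).reshape(-1,1,2),K,d)[:,0]
    v=np.c_[p,np.ones(len(p))]@W[:3,:3].T
    return W[:3,3],v/np.linalg.norm(v,axis=1)[:,None]
def plane(C,px,z):
    o,v=rays(C,px); return o+v*((z-o[2])/v[:,2])[:,None]
def tri(C1,p1,C2,p2):
    o1,v1=rays(C1,[p1]); o2,v2=rays(C2,[p2]); v1=v1[0];v2=v2[0]
    a,b=np.linalg.lstsq(np.c_[v1,-v2],o2-o1,rcond=None)[0]
    A,B=o1+a*v1,o2+b*v2; return (A+B)/2,np.linalg.norm(A-B)
def project(C,X):
    K,d,W=C; M=np.linalg.inv(W); return cv2.projectPoints(np.array(X,float).reshape(-1,3),cv2.Rodrigues(M[:3,:3])[0],M[:3,3],K,d)[0][:,0]
def snap(name,out=None):
    T=tool(); im=optics.snapshot(name); C=cam(name,T)
    if out: cv2.imwrite('pics/'+out,im[:,:,::-1]); np.save('pics/'+out[:-4]+'.npy',T)
    return im,C
def move(dst,yaw=None):
    """shift in tool axes (mm) and turn from the present pose to a TCP target with the tool down"""
    T=tool(); print('pose',T[:3,3],'yaw',manip.sense()['tool_rot'][2],'shift mm',(T[:3,:3].T@(np.array(dst)-T[:3,3])*1000).round(1))
    if yaw is not None:
        dy=yaw-manip.sense()['tool_rot'][2]; print('turn about tool z',-((dy+np.pi/2)%np.pi-np.pi/2))
E
python3 - <<'E'
from h import *
C=cam('top')
for n,p,z in [('tee',(144,201),.013),('finial',(148,238),.033),('blue',(192,204),.016),('red',(318,202),.016),('pail',(264,210),.128),('rest',(323,152),.014),('bar',(367,152),.03),('cand',(378,184),.1),('elbow',(363,228),.013)]:
    print(n,plane(C,[p],z)[0], np.linalg.norm(plane(C,[p],z)[0,:2]))
T=tool();print(T)
E
```

```text
tee [0.4499 0.2946 0.013 ] 0.5377416833013229
finial [0.3442 0.277  0.033 ] 0.44184374220369027
blue [0.4381 0.1563 0.016 ] 0.46512939473328774
red [ 0.436  -0.2051  0.016 ] 0.4818614982234475
pail [ 0.4102 -0.0459  0.128 ] 0.41273724744221024
rest [ 0.5823 -0.226   0.014 ] 0.624623045724261
bar [ 0.5767 -0.3509  0.03  ] 0.6750715367338733
cand [ 0.4746 -0.3541  0.1   ] 0.5921500820489649
elbow [ 0.3584 -0.3328  0.013 ] 0.4891248300104302
[[ 0.9196  0.3929 -0.0003  0.2553]
 [ 0.3929 -0.9196  0.0014 -0.5973]
 [ 0.0003 -0.0014 -1.      0.2046]
 [ 0.      0.      0.      1.    ]]
```

View pics/wrist0.png

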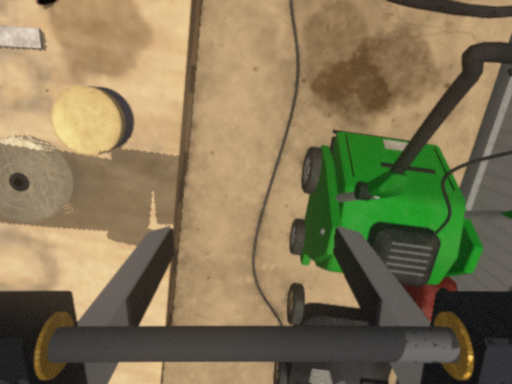

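The wrist view shows the wooden edge and, at the lower sides, the fingers. Objects ahead along tool +x land in the upper half. I'll move to look over the elbow and candlestick.

```bash
python3 -m pendant '[{"linear":[27,-40,0],"yaw":0,"hand":1},{"linear":[27,-40,0],"yaw":0,"hand":1},{"linear":[27,-40,0],"yaw":0,"hand":1},{"linear":[27,-40,0],"yaw":0,"hand":1},{"linear":[27,-40,0],"yaw":0,"hand":1},{"linear":[0,0,0],"yaw":0.135,"hand":1},{"linear":[0,0,0],"yaw":0.135,"hand":1},{"linear":[0,0,0],"yaw":0.134,"hand":1},{"linear":[0,0,0],"yaw":0,"hand":1},{"linear":[0,0,0],"yaw":0,"hand":1}]' 20
python3 -c "
from h import *
im,C=snap('wrist','w1.png')"
python3 -m pendant '[{"linear":[40,-16,0],"yaw":0,"hand":1},{"linear":[40,-16,0],"yaw":0,"hand":1},{"linear":[40,-16,0],"yaw":0,"hand":1},{"linear":[40,-16,0],"yaw":0,"hand":1},{"linear":[0,0,0],"yaw":0,"hand":1},{"linear":[0,0,0],"yaw":0,"hand":1},{"linear":[0,0,0],"yaw":0,"hand":1},{"linear":[0,0,0],"yaw":0,"hand":1},{"linear":[0,0,0],"yaw":0,"hand":1},{"linear":[0,0,0],"yaw":0,"hand":1}]'
python3 -c "
from h import *
im,C=snap('wrist','w2.png')
a=cv2.imread('pics/w1.png');b=cv2.imread('pics/w2.png')
cv2.imwrite('pics/w12.png',cv2.resize(np.vstack([a[:300],b[:300]]),None,fx=1,fy=1))
im,C=snap('top','t1.png')
cv2.imwrite('pics/t1c.png',cv2.resize(im[120:280,100:420,::-1],None,fx=2.5,fy=2.5,interpolation=cv2.INTER_CUBIC))"
```

```text
time_s: 1.4
tool_pos: [0.3009, -0.3607, 0.2054]
tool_rot: [-3.141, 0.0, 0.002]
ft_force: [-0.3, -1.2, 0.1]
opening: 0.0937
grasp_force: 0.0
time_s: 2.7
tool_pos: [0.4608, -0.297, 0.2055]
tool_rot: [3.141, -0.0, -0.001]
ft_force: [-0.2, 0.7, -0.4]
opening: 0.094
grasp_force: 0.0
```

View pics/w12.png

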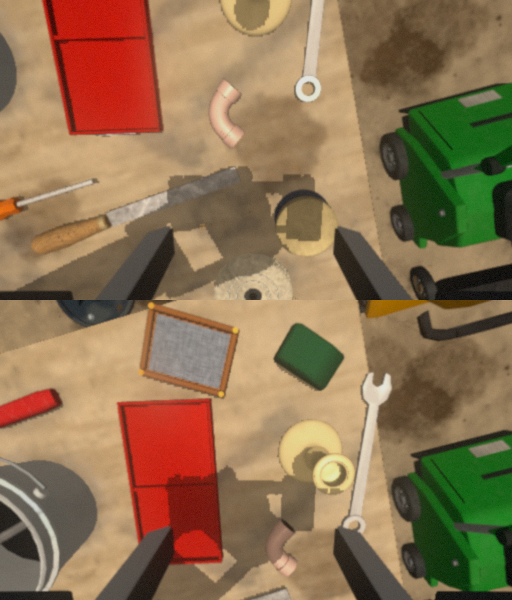

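w1 (top half) shows the elbow with mouths near (232,85) and (235,142) and its bend at (212,112), plus the near part of the red tray. w2 (bottom half, rows offset by 300) shows the rest at (190,47), bar at (309,57), candlestick cup at (333,172), red tray at (170,180) and elbow at (282,245). Next come the colour masks.

```bash
python3 - <<'E'
from h import *
a=cv2.imread('pics/w1.png');b=cv2.imread('pics/w2.png')
for n,im,p in [('elbow1',a,(222,100)),('elbow1',a,(232,135)),('wood1',a,(190,100)),('wood1',a,(260,120)),('elbow2',b,(282,262)),('elbow2',b,(278,245)),('wood2',b,(255,100)),('bar2',b,(305,55)),('red2',b,(165,130)),('rest wood',b,(232,65)),('rest grey',b,(190,47)),('cup',b,(333,158)),('foot',b,(300,140))]:
    q=im[p[1]-1:p[1]+2,p[0]-1:p[0]+2].reshape(-1,3).mean(0).astype(np.uint8); print(n,q[::-1],cv2.cvtColor(q.reshape(1,1,3),cv2.COLOR_BGR2LAB)[0,0])
E
```

```text
elbow1 [228 196 160] [207 134 150]
elbow1 [227 213 175] [218 127 149]
wood1 [185 155 116] [168 134 153]
wood1 [155 126  90] [140 134 152]
elbow2 [230 194 160] [206 136 150]
elbow2 [147 113  92] [129 138 145]
wood2 [207 172 128] [185 135 155]
bar2 [58 93 54] [ 92 106 147]
red2 [205  46  31] [117 188 175]
rest wood [185 152 110] [166 134 155]
rest grey [146 142 138] [151 129 131]
cup [230 228 169] [228 119 157]
foot [230 212 141] [217 124 165]
```

View pics/t1c.png

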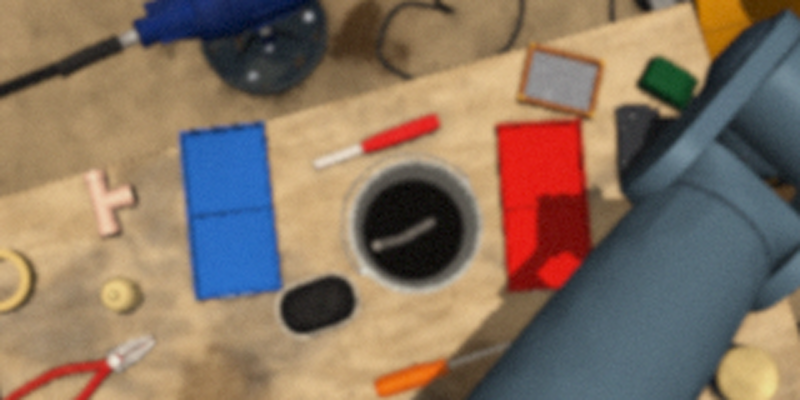

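The top crop shows the tee at crop (105,203), its through pipe running about vertically and its branch pointing right. The finial is at (120,294), the blue tray spans (180–282,122–300), and the red tray is partly hidden by the arm. Now I'll measure the elbow, red tray, rest, bar and candlestick.

```bash
cat > m1.py <<'E'
from h import *
def load(n): return cv2.imread(f'pics/{n}.png'),cam('wrist',np.load(f'pics/{n}.npy'))
def gc(im,r,it=6):
    m=np.zeros(im.shape[:2],np.uint8); cv2.grabCut(im,m,r,np.zeros((1,65)),np.zeros((1,65)),it,cv2.GC_INIT_WITH_RECT)
    return big(((m==1)|(m==3)).astype(np.uint8))
def big(m):
    c=max(cv2.findContours(m,cv2.RETR_EXTERNAL,cv2.CHAIN_APPROX_NONE)[0],key=cv2.contourArea); return c
def rect(C,c,z):
    P=plane(C,c.reshape(-1,2),z)[:,:2]; return cv2.minAreaRect((P*1000).astype(np.float32))
E
python3 - <<'E'
from m1 import *
A,CA=load('w1');B,CB=load('w2')
ca=gc(A,(203,72,48,82)); cb=gc(B,(262,212,42,68))
for im,c,C in ((A,ca,CA),(B,cb,CB)):
    print('elbow area',cv2.contourArea(c),rect(C,c,.013)); cv2.drawContours(im,[c],-1,(0,0,255),1)
def red(im):
    i=im.astype(int); return big(((i[...,2]-i[...,1]>70)&(i[...,2]-i[...,0]>70)).astype(np.uint8)*1)
def hsv(im): return cv2.cvtColor(im,cv2.COLOR_BGR2HSV)
h=hsv(B); bar=big(cv2.inRange(h,(40,60,20),(90,255,160))[:130,:400]) if 0 else None
m=cv2.inRange(h,(40,60,20),(90,255,200)); m[:, 360:]=0; cbar=big(m); print('bar',rect(CB,cbar,.03),rect(CB,cbar,.0))
cv2.drawContours(B,[cbar],-1,(255,0,255),1)
for im,C in ((A,CA),(B,CB)):
    m=cv2.inRange(hsv(im),(0,170,60),(8,255,255)); m[:, :90]=0;m[:,230:]=0
    m=cv2.morphologyEx(m,cv2.MORPH_CLOSE,np.ones((5,5))); c=big(m); 
    q=cv2.approxPolyDP(c,5,True)[:,0]; print('red',q.tolist()); print((plane(C,q,.016)[:,:2]*1000).round(0).tolist(), rect(C,c,.016))
    cv2.drawContours(im,[c],-1,(0,255,0),1)
crop=np.hstack([cv2.resize(A[60:170,180:290],(400,400),interpolation=cv2.INTER_CUBIC),cv2.resize(B[190:300,230:340],(400,400),interpolation=cv2.INTER_CUBIC)])
crop2=cv2.resize(B[0:120,120:370],(800,192*2//2),interpolation=cv2.INTER_CUBIC)
cv2.imwrite('pics/el.png',np.vstack([crop,crop2]))
E
```

```text
elbow area 1250.0 ((362.1022644042969, -330.0064697265625), (70.24763488769531, 35.782127380371094), 2.570512533187866)
elbow area 904.0 ((360.04852294921875, -330.00103759765625), (71.85139465332031, 35.56334686279297), 1.993364930152893)
bar ((579.2508544921875, -352.4371643066406), (57.83355712890625, 38.71674346923828), 58.29667663574219) ((582.2347412109375, -357.1218566894531), (62.71872329711914, 41.987091064453125), 58.296695709228516)
red [[90, 0], [90, 133], [158, 131], [147, 0]]
[[471.0, -200.0], [341.0, -181.0], [344.0, -256.0], [471.0, -255.0]] ((406.1389465332031, -220.80343627929688), (75.8056640625, 131.34396362304688), 88.61221313476562)
red [[209, 99], [118, 103], [138, 241], [170, 226], [170, 263], [219, 262]]
[[538.0, -249.0], [534.0, -152.0], [373.0, -157.0], [392.0, -197.0], [343.0, -194.0], [344.0, -254.0]] ((439.447998046875, -204.49072265625), (194.43251037597656, 100.28849029541016), 2.3769125938415527)
```

View pics/el.png

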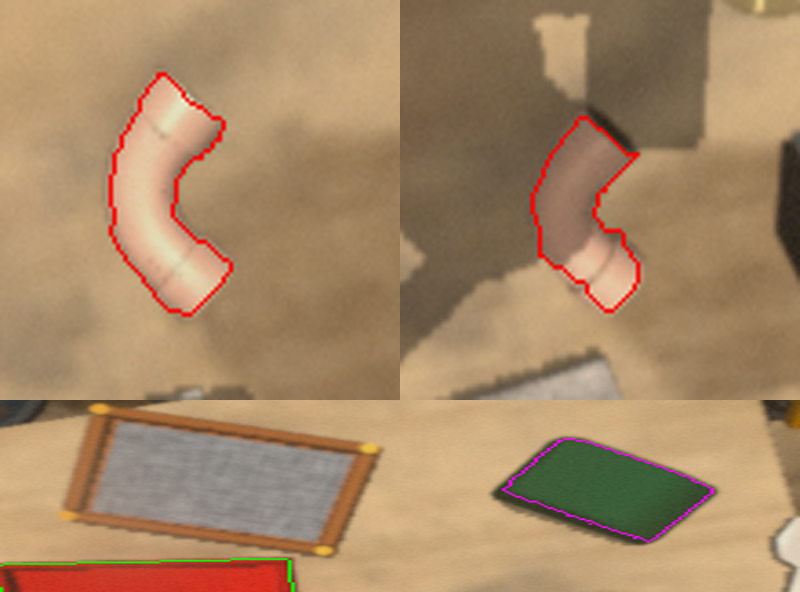

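The masks fit the elbow and bar well, and the red tray measures 194x100 mm as stated. Before grasping, I'll check the elbow's height by triangulation, along with the rest corners and candlestick cup.

```bash
python3 - <<'E'
from m1 import *
A,CA=load('w1');B,CB=load('w2')
ca=gc(A,(203,72,48,82))[:,0]; cb=gc(B,(262,212,42,68))[:,0]
# outer corners of upper mouth (topmost), upper mouth right, lower mouth bottom, lower right, leftmost of the bend
def feats(c): return [c[c[:,1].argmin()],c[c[:,1].argmax()],c[c[:,0].argmin()],c.mean(0)]
for n,p,q in zip(['top','bottom','left','mean'],feats(ca),feats(cb)): print(n,p,q,*tri(CA,p,CB,q))
q=[(151,5.6),(235.6,30.6),(221,93.8),(141,71.9)]
P=plane(CB,q,.014); print('rest',P,P.mean(0)); print(np.linalg.norm(P-np.roll(P,-1,0),axis=1)); d=(P[1]-P[0]+P[2]-P[3]);print('short/long dir',np.degrees(np.arctan2(d[1],d[0])))
# rest two-view: top camera
T=cv2.imread('pics/top0.png'); CT=cam('top')
h=cv2.cvtColor(B,cv2.COLOR_BGR2HSV)
m=cv2.inRange(h,(40,60,20),(90,255,200)); m[:,360:]=0; cb=big(m)
h=cv2.cvtColor(T,cv2.COLOR_BGR2HSV); m=cv2.inRange(h,(40,60,20),(90,255,200)); m[:,385:]=0;m[180:]=0; ct=big(m)
print('bar centroid',*tri(CB,cb[:,0].mean(0),CT,ct[:,0].mean(0)))
print('move elbow'); move([.3753,-.3262,.003],np.radians(-42.5))
E
```

```text
top [223  80] [279 222] [ 0.3969 -0.3277  0.015 ] 0.0010307977712957638
bottom [230 146] [286 275] [ 0.329  -0.3358  0.0215] 0.002245778884417979
left [210 108] [266 243] [ 0.3682 -0.3126  0.0121] 0.0010268148037419057
mean [225.58   113.0133] [281.1694 248.629 ] [ 0.3635 -0.3304  0.0182] 8.149572778971496e-05
rest [[ 0.6268 -0.195   0.014 ]
 [ 0.6045 -0.2786  0.014 ]
 [ 0.5432 -0.2621  0.014 ]
 [ 0.565  -0.1789  0.014 ]] [ 0.5849 -0.2287  0.014 ]
[0.0865 0.0635 0.086  0.0639]
short/long dir -104.80692408603153
bar centroid [ 0.5808 -0.3565  0.0067] 0.002351787783334477
move elbow
pose [ 0.4609 -0.2969  0.2055] yaw -0.0003368285077947064 shift mm [-85.6  29.3 202.5]
turn about tool z 0.7414281035897954
```

```bash
python3 -m pendant '[{"linear":[-43,15,0],"yaw":0,"hand":0.65},{"linear":[-42.6,14.3,0],"yaw":0,"hand":0.65},{"linear":[0,0,0],"yaw":0.1855,"hand":0.65},{"linear":[0,0,0],"yaw":0.1855,"hand":0.65},{"linear":[0,0,0],"yaw":0.1855,"hand":0.65},{"linear":[0,0,0],"yaw":0.185,"hand":0.65},{"linear":[0,0,50],"yaw":0,"hand":0.65},{"linear":[0,0,50],"yaw":0,"hand":0.65},{"linear":[0,0,40],"yaw":0,"hand":0.65},{"linear":[0,0,0],"yaw":0,"hand":0.65}]' 20
python3 - <<'E'
from h import *
im,C=snap('wrist','w3.png'); move([.3753,-.3262,.003],np.radians(-42.5)); print(project(C,[[.3753,-.3262,.013],[.361,-.330,.013]]))
E
```

```text
time_s: 4.05
tool_pos: [0.3737, -0.3238, 0.0626]
tool_rot: [-3.14, 0.007, -0.742]
ft_force: [0.4, -0.4, 0.2]
opening: 0.0609
grasp_force: 0.0
pose [ 0.375  -0.3255  0.065 ] yaw -0.7416076035443699 shift mm [ 0.8  0.3 62. ]
turn about tool z 0.0001573285532201485
[[254.6724 207.4239]
 [271.5979 217.6711]]
```

View pics/w3.png

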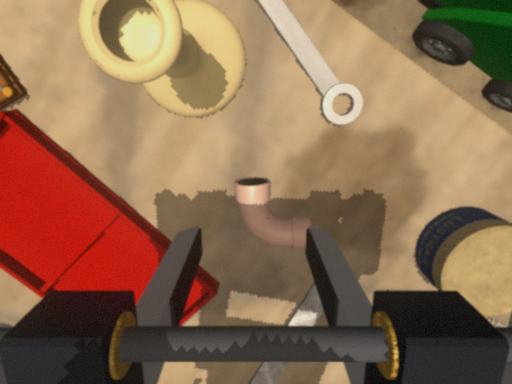

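The wrist view has leg 1 of the elbow upright between the fingers at (254,205), with the other leg going right at (290,230). I'll shift 4 mm away from the second leg, go down and close.

```bash
python3 -m pendant '[{"linear":[4,0.3,0],"yaw":0,"hand":0.65},{"linear":[0,0,22],"yaw":0,"hand":0.65},{"linear":[0,0,20],"yaw":0,"hand":0.65},{"linear":[0,0,20],"yaw":0,"hand":0.65},{"linear":[0,0,0],"yaw":0,"hand":0.65},{"linear":[0,0,0],"yaw":0,"hand":0.1},{"linear":[0,0,0],"yaw":0,"hand":0.1},{"linear":[0,0,0],"yaw":0,"hand":0.1},{"linear":[0,0,0],"yaw":0,"hand":0.1},{"linear":[0,0,0],"yaw":0,"hand":0.1}]' 30
```

```text
time_s: 5.35
tool_pos: [0.3783, -0.3292, 0.0038]
tool_rot: [-3.142, -0.001, -0.742]
ft_force: [0.1, -0.4, 2.2]
opening: 0.0225
grasp_force: 27.8
```

The grip is firm at a 22.5 mm opening. I'll lift, carry the elbow over to the blue side and look.

```bash
python3 -m pendant '[{"linear":[0,0,-30],"yaw":0,"hand":0.1},{"linear":[0,0,-55],"yaw":0,"hand":0.1},{"linear":[0,0,-60],"yaw":0,"hand":0.1},{"linear":[0,0,-60],"yaw":0,"hand":0.1},{"linear":[-30,-39,0],"yaw":0,"hand":0.1},{"linear":[-30,-39,0],"yaw":0,"hand":0.1},{"linear":[-30,-39,0],"yaw":0,"hand":0.1},{"linear":[-30,-39,0],"yaw":0,"hand":0.1},{"linear":[-30,-39,0],"yaw":0,"hand":0.1},{"linear":[-30,-39,0],"yaw":0,"hand":0.1}]'
python3 -m pendant '[{"linear":[-30,-39,0],"yaw":0,"hand":0.1},{"linear":[-30,-39,0],"yaw":0,"hand":0.1},{"linear":[-30,-39,0],"yaw":0,"hand":0.1},{"linear":[-30,-39,0],"yaw":0,"hand":0.1},{"linear":[0,0,0],"yaw":-0.1855,"hand":0.1},{"linear":[0,0,0],"yaw":-0.1855,"hand":0.1},{"linear":[0,0,0],"yaw":-0.1855,"hand":0.1},{"linear":[0,0,0],"yaw":-0.1855,"hand":0.1},{"linear":[-40,0,0],"yaw":0,"hand":0.1},{"linear":[0,0,0],"yaw":0,"hand":0.1}]'
python3 -c "
from h import *
im,C=snap('wrist','w4.png'); print(tool()[:3,3])"
```

```text
time_s: 6.6
tool_pos: [0.4031, -0.0333, 0.2083]
tool_rot: [-3.141, -0.0, -0.742]
ft_force: [1.0, -0.4, -0.5]
opening: 0.0219
grasp_force: 28.8
time_s: 7.85
tool_pos: [0.3788, 0.1613, 0.2077]
tool_rot: [3.142, 0.001, 0.001]
ft_force: [0.2, -0.5, -0.0]
opening: 0.0222
grasp_force: 28.8
[0.38   0.1612 0.2082]
```

View pics/w4.png

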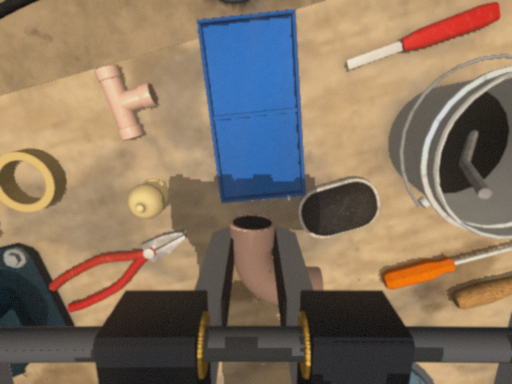

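The wrist view shows the whole blue tray (corners around (200,20), (296,10), (304,190), (222,200)), the tee at (125,100), the finial top at (146,198), and the elbow held level between the fingers. I'll measure the tray, tee and finial from this view together with the top and side views.

```bash
python3 - <<'E'
from m1 import *
D,CD=load('w4'); T=cv2.imread('pics/top0.png'); CT=cam('top'); S=cv2.imread('pics/side0.png'); CS=cam('side')
def blue(im): return cv2.inRange(cv2.cvtColor(im,cv2.COLOR_BGR2HSV),(100,170,50),(120,255,255))
for n,im,C in (('wrist',D,CD),('top',T,CT)):
    m=blue(im); 
    if n=='top': m[:165]=0; m[:,:165]=0
    c=big(m); print('blue',n,rect(C,c,.016)); q=cv2.approxPolyDP(c,5,True)[:,0]; print(q.tolist(),(plane(C,q,.016)[:,:2]*1000).round().tolist())
ct=gc(D,(88,58,78,90)); print('tee area',cv2.contourArea(ct),rect(CD,ct,.013)); cv2.drawContours(D,[ct],-1,(0,0,255),1)
tt=gc(T,(128,182,32,36)); print('tee top',cv2.contourArea(tt),rect(CT,tt,.013))
cf=gc(D,(120,170,52,56)); (x,y),r=cv2.minEnclosingCircle(cf); print('fin',(x,y),r,cv2.contourArea(cf)); cv2.drawContours(D,[cf],-1,(0,255,0),1)
tf=gc(T,(136,226,24,24)); (x2,y2),r2=cv2.minEnclosingCircle(tf); print('fin top',(x2,y2),r2,cv2.contourArea(tf)); cv2.drawContours(T,[tf,tt],-1,(0,0,255),1)
print('tri tee',*tri(CD,np.array(cv2.moments(ct)['m10'])/cv2.moments(ct)['m00'] if 0 else ct[:,0].mean(0),CT,tt[:,0].mean(0)))
print('tri fin',*tri(CD,(x,y),CT,(x2,y2)),plane(CD,[(x,y)],.033),plane(CT,[(x2,y2)],.033))
sf=gc(S,(290,270,28,36)); st=gc(S,(235,280,42,30)); cv2.drawContours(S,[sf,st],-1,(0,0,255),1)
print('side fin',cv2.boundingRect(sf),'tee',cv2.boundingRect(st)); print('tri fin side',*tri(CD,(x,y),CS,cv2.minEnclosingCircle(sf)[0]),'tee',*tri(CD,ct[:,0].mean(0),CS,st[:,0].mean(0)))
cv2.imwrite('pics/lf.png',np.hstack([cv2.resize(D[50:230,80:200],(360,540)),np.vstack([cv2.resize(T[175:255,120:170],(250,270)),cv2.resize(S[260:320,225:335],(250,270))])]))
E
```

```text
blue wrist ((444.03485107421875, 160.9234161376953), (176.4415740966797, 88.4676284790039), 5.6589555740356445)
[[210, 25], [203, 32], [214, 114], [221, 115], [214, 117], [218, 137], [224, 137], [221, 169], [253, 181], [264, 174], [267, 180], [259, 183], [263, 179], [269, 187], [269, 174], [272, 181], [293, 180], [298, 171], [289, 149], [295, 141], [287, 136], [294, 116], [284, 108], [294, 102], [289, 18], [261, 21], [254, 42], [249, 23]] [[527.0, 206.0], [521.0, 213.0], [440.0, 205.0], [439.0, 197.0], [437.0, 205.0], [415.0, 201.0], [415.0, 194.0], [379.0, 199.0], [365.0, 162.0], [373.0, 149.0], [366.0, 146.0], [362.0, 155.0], [367.0, 151.0], [358.0, 143.0], [373.0, 144.0], [365.0, 140.0], [366.0, 116.0], [377.0, 111.0], [402.0, 122.0], [411.0, 115.0], [416.0, 124.0], [438.0, 117.0], [446.0, 129.0], [453.0, 118.0], [534.0, 126.0], [531.0, 154.0], [512.0, 161.0], [529.0, 166.0]]
blue top ((438.8191223144531, 157.09420776367188), (187.69424438476562, 93.0611343383789), 5.502491474151611)
[[204, 170], [173, 174], [180, 238], [211, 234]] [[536.0, 121.0], [526.0, 211.0], [342.0, 191.0], [352.0, 103.0]]
tee area 2078.5 ((453.643310546875, 295.5108947753906), (80.5584487915039, 48.020145416259766), 15.594983100891113)
tee top 249.0 ((453.19744873046875, 288.686767578125), (80.92263793945312, 50.87972640991211), 13.006611824035645)
fin (147.0, 198.0) 20.24855613708496 964.0Traceback (most recent call last):
  File "<stdin>", line 11, in <module>
  File "m1.py", line 5, in gc
    return big(((m==1)|(m==3)).astype(np.uint8))
  File "m1.py", line 7, in big
    c=max(cv2.findContours(m,cv2.RETR_EXTERNAL,cv2.CHAIN_APPROX_NONE)[0],key=cv2.contourArea); return c
ValueError: max() iterable argument is empty
```

```bash
python3 - <<'E'
from m1 import *
D,CD=load('w4'); T=cv2.imread('pics/top0.png'); CT=cam('top'); S=cv2.imread('pics/side0.png'); CS=cam('side')
def blue(im): i=im.astype(int); return cv2.morphologyEx(((i[...,0]-i[...,2]>15)&(i[...,0]>50)).astype(np.uint8),cv2.MORPH_OPEN,np.ones((3,3)))
for n,im,C in (('wrist',D,CD),('top',T,CT)):
    m=blue(im); 
    if n=='top': m[:165]=0; m[:,:165]=0; m[:,225:]=0; m[250:]=0
    else: m[215:]=0
    c=big(m); print('blue',n,rect(C,c,.016)); q=cv2.approxPolyDP(cv2.convexHull(c),6,True)[:,0]; print(q.tolist(),(plane(C,q,.016)[:,:2]*1000).round().tolist())
ct=gc(D,(88,58,78,90)); tt=gc(T,(128,182,32,36))
print('tri tee',*tri(CD,ct[:,0].mean(0),CT,tt[:,0].mean(0)))
st=gc(S,(230,275,52,38)); print('tee side',cv2.boundingRect(st),*tri(CD,ct[:,0].mean(0),CS,st[:,0].mean(0)))
# tee ends: midpoint of the two far short ends via rect axis
print('tee contour rect pts',cv2.boxPoints(rect(CD,ct,.013)).round(0).tolist())
cf=gc(D,(112,162,66,72)); e=cv2.fitEllipse(cf); print('fin wrist',e,cv2.boundingRect(cf))
h=cv2.cvtColor(S,cv2.COLOR_BGR2HSV); sf=gc(S,(284,262,40,46)); print('side fin',cv2.boundingRect(sf))
E
```

```text
blue wrist ((440.3924865722656, 160.27992248535156), (195.36984252929688, 99.43003845214844), 5.746180057525635)
[[293, 9], [304, 194], [222, 202], [197, 20]] [[542.0, 122.0], [349.0, 103.0], [339.0, 198.0], [532.0, 219.0]]
blue top ((439.03765869140625, 157.99880981445312), (196.47853088378906, 100.34964752197266), 5.762088298797607)
[[205, 169], [212, 235], [179, 239], [172, 173]] [[539.0, 118.0], [349.0, 100.0], [339.0, 194.0], [529.0, 214.0]]
tri tee [0.4524 0.2957 0.0188] 0.004955490367312331
tee side (239, 283, 35, 26) [0.4526 0.3011 0.0098] 0.002110654518053374
tee contour rect pts [[408.0, 308.0], [421.0, 262.0], [499.0, 283.0], [486.0, 329.0]]
fin wrist ((146.3350067138672, 199.11195373535156), (33.14117431640625, 37.45412063598633), 28.5618953704834) (129, 181, 35, 36)
side fin (294, 276, 19, 26)
```

The blue tray measures 195x99 mm at (0.440,0.160) with yaw 5.75°, and the two views agree to 2 mm. The elbow goes into the far bay.

```bash
python3 -m pendant '[{"linear":[39.4,-2.9,0],"yaw":0,"hand":0.1},{"linear":[39.4,-2.9,0],"yaw":0,"hand":0.1},{"linear":[39.4,-2.9,0],"yaw":0,"hand":0.1},{"linear":[0,0,0],"yaw":-0.1,"hand":0.1},{"linear":[0,0,50],"yaw":0,"hand":0.1},{"linear":[0,0,50],"yaw":0,"hand":0.1},{"linear":[0,0,50],"yaw":0,"hand":0.1},{"linear":[0,0,20],"yaw":0,"hand":0.1},{"linear":[0,0,0],"yaw":0,"hand":0.1},{"linear":[0,0,0],"yaw":0,"hand":0.1}]'
python3 -c "
from h import *
move([.4983,.1699,.0085],.1)"
```

```text
time_s: 9.15
tool_pos: [0.5, 0.17, 0.0395]
tool_rot: [-3.142, -0.002, 0.1]
ft_force: [0.8, 1.0, -0.6]
opening: 0.022
grasp_force: 28.8
pose [0.5    0.17   0.0395] yaw 0.10022688368468069 shift mm [-1.8 -0.1 31. ]
turn about tool z 0.00022688368468060105
```

```bash
python3 -m pendant '[{"linear":[-1.5,0,10],"yaw":0,"hand":0.1},{"linear":[0,0,10],"yaw":0,"hand":0.1},{"linear":[0,0,7],"yaw":0,"hand":0.1},{"linear":[0,0,3.5],"yaw":0,"hand":0.1},{"linear":[0,0,0],"yaw":0,"hand":0.1},{"linear":[0,0,0],"yaw":0,"hand":0.1},{"linear":[0,0,0],"yaw":0,"hand":0.4},{"linear":[0,0,0],"yaw":0,"hand":0.4},{"linear":[0,0,0],"yaw":0,"hand":0.4},{"linear":[0,0,0],"yaw":0,"hand":0.4}]'
```

```text
time_s: 10.4
tool_pos: [0.4971, 0.1698, 0.008]
tool_rot: [-3.142, -0.0, 0.1]
ft_force: [-0.0, -0.1, -0.3]
opening: 0.0375
grasp_force: 0.0
```

The elbow is released. Next I lift and go over the tee, turning to pinch its branch, and check from close up.

```bash
python3 -m pendant '[{"linear":[0,0,-20],"yaw":0,"hand":0.4},{"linear":[0,0,-50],"yaw":0,"hand":0.4},{"linear":[0,0,-50],"yaw":0,"hand":0.4},{"linear":[-14.4,-57.2,0],"yaw":0,"hand":0.65},{"linear":[-14.4,-57.2,0],"yaw":0,"hand":0.65},{"linear":[0,0,0],"yaw":-0.177,"hand":0.65},{"linear":[0,0,0],"yaw":-0.177,"hand":0.65},{"linear":[0,0,0],"yaw":-0.177,"hand":0.65},{"linear":[0,0,0],"yaw":-0.177,"hand":0.65},{"linear":[0,0,0],"yaw":-0.177,"hand":0.65}]'
python3 -m pendant '[{"linear":[0,0,0],"yaw":-0.177,"hand":0.65},{"linear":[0,0,0],"yaw":-0.177,"hand":0.65},{"linear":[0,0,0],"yaw":-0.177,"hand":0.65},{"linear":[0,0,0],"yaw":-0.177,"hand":0.65},{"linear":[0,0,0],"yaw":-0.177,"hand":0.65},{"linear":[0,0,25],"yaw":0,"hand":0.65},{"linear":[0,0,20],"yaw":0,"hand":0.65},{"linear":[0,0,0],"yaw":0,"hand":0.65},{"linear":[0,0,0],"yaw":0,"hand":0.65},{"linear":[0,0,0],"yaw":0,"hand":0.65}]'
python3 - <<'E'
from m1 import *
snap('wrist','w5.png'); im,C=load('w5'); print(tool()[:3,3])
c=gc(im,(165,90,190,160)); r=rect(C,c,.013); print(cv2.contourArea(c),cv2.boundingRect(c),r,cv2.boxPoints(r).round(0).tolist())
cv2.drawContours(im,[c],-1,(0,0,255),1); cv2.imwrite('pics/w5c.png',im)
E
```

```text
time_s: 11.65
tool_pos: [0.4569, 0.2807, 0.1279]
tool_rot: [-3.141, 0.0, 0.991]
ft_force: [0.6, -0.8, -0.7]
opening: 0.0614
grasp_force: 0.0
time_s: 12.9
tool_pos: [0.4578, 0.281, 0.0841]
tool_rot: [3.14, -0.0, 1.87]
ft_force: [0.3, 0.1, 0.1]
opening: 0.0612
grasp_force: 0.0
[0.4577 0.281  0.084 ]
16024.0 (165, 90, 145, 150) ((436.5552978515625, 302.4007873535156), (110.7065658569336, 118.08390045166016), 14.698042869567871) [[368.0, 345.0], [398.0, 231.0], [505.0, 259.0], [475.0, 374.0]]
```

View pics/w5c.png

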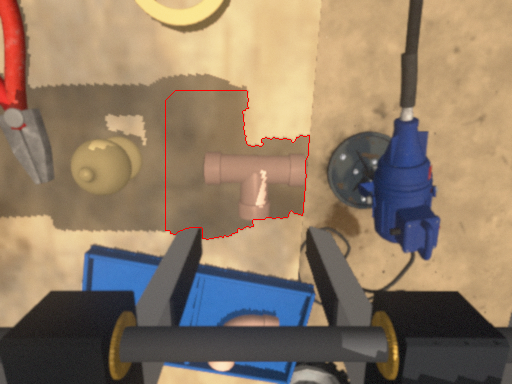

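The mask leaked into the gripper's shadow, but the picture is clear: the through pipe runs level from (204,168) to (308,170) and the branch drops to a mouth at (255,218). The elbow is lying in the tray. I'll cast those pixels.

```bash
python3 - <<'E'
from m1 import *
im,C=load('w5')
P=plane(C,[(204,168),(308,170),(256,169),(255,218)],.013); print(P)
T=np.load('pics/w5.npy'); L=((P-T[:3,3])@T[:3,:3])*1000; print('in tool mm',L.round(1), 'angle',np.degrees(np.arctan2(L[1,0]-L[0,0],L[1,1]-L[0,1])))
E
```

```text
[[0.4134 0.2967 0.013 ]
 [0.4904 0.3188 0.013 ]
 [0.4519 0.3078 0.013 ]
 [0.4631 0.2691 0.013 ]]
in tool mm [[ 28.1 -37.9  71.1]
 [ 26.5  42.2  71.2]
 [ 27.3   2.1  71.1]
 [-13.    1.4  71.1]] angle -1.1285832018233954
```

```bash
python3 -m pendant '[{"linear":[-1,1.5,20],"yaw":0,"hand":0.65},{"linear":[0,0,25],"yaw":0,"hand":0.65},{"linear":[0,0,20],"yaw":0,"hand":0.65},{"linear":[0,0,15],"yaw":0,"hand":0.65},{"linear":[0,0,0],"yaw":0,"hand":0.65},{"linear":[0,0,0],"yaw":0,"hand":0.1},{"linear":[0,0,0],"yaw":0,"hand":0.1},{"linear":[0,0,0],"yaw":0,"hand":0.1},{"linear":[0,0,0],"yaw":0,"hand":0.1},{"linear":[0,0,0],"yaw":0,"hand":0.1}]' 30
python3 -c "
from h import *
move([.3922,.1547,.2],np.pi/2+.1004)"
```

```text
time_s: 14.2
tool_pos: [0.4589, 0.2802, 0.0032]
tool_rot: [3.141, 0.0, 1.87]
ft_force: [-0.5, -0.7, 1.1]
opening: 0.0209
grasp_force: 30.0
pose [0.4589 0.2802 0.0032] yaw 1.870350011772228 shift mm [-100.3 -100.7 -196.8]
turn about tool z 0.19915368497733144
```

```bash
python3 -m pendant '[{"linear":[0,0,-30],"yaw":0,"hand":0.1},{"linear":[0,0,-45],"yaw":0,"hand":0.1},{"linear":[0,0,-45],"yaw":0,"hand":0.1},{"linear":[-38,-34.5,0],"yaw":0,"hand":0.1},{"linear":[-38,-34.5,0],"yaw":0,"hand":0.1},{"linear":[-37.8,-34.5,0],"yaw":0,"hand":0.1},{"linear":[0,0,0],"yaw":0.1,"hand":0.1},{"linear":[0,0,0],"yaw":0.1,"hand":0.1},{"linear":[0,0,0],"yaw":0,"hand":0.1},{"linear":[0,0,0],"yaw":0,"hand":0.1}]'
python3 -c "
from h import *
move([.3936,.1408,.0075],np.pi/2+.1004)"
```

```text
time_s: 15.45
tool_pos: [0.3932, 0.141, 0.1228]
tool_rot: [-3.141, 0.0, 1.672]
ft_force: [0.0, 1.5, -0.5]
opening: 0.0213
grasp_force: 30.0
pose [0.3932 0.141  0.1228] yaw 1.6719465976965053 shift mm [ -0.2   0.4 115.3]
turn about tool z 0.0007502709016087294
```

```bash
python3 -m pendant '[{"linear":[0,0,40],"yaw":0,"hand":0.1},{"linear":[0,0,35],"yaw":0,"hand":0.1},{"linear":[0,0,25],"yaw":0,"hand":0.1},{"linear":[0,0,10],"yaw":0,"hand":0.1},{"linear":[0,0,5],"yaw":0,"hand":0.1},{"linear":[0,0,0],"yaw":0,"hand":0.1},{"linear":[0,0,0],"yaw":0,"hand":0.4},{"linear":[0,0,0],"yaw":0,"hand":0.4},{"linear":[0,0,0],"yaw":0,"hand":0.4},{"linear":[0,0,0],"yaw":0,"hand":0.4}]'
python3 -m pendant '[{"linear":[0,0,-20],"yaw":0,"hand":0.4},{"linear":[0,0,-50],"yaw":0,"hand":0.4},{"linear":[0,0,-60],"yaw":0,"hand":0.4},{"linear":[0,0,-62],"yaw":0,"hand":0.8},{"linear":[0,0,0],"yaw":0,"hand":0.8},{"linear":[0,0,0],"yaw":0,"hand":0.8},{"linear":[0,0,0],"yaw":0,"hand":0.8},{"linear":[0,0,0],"yaw":0,"hand":0.8},{"linear":[0,0,0],"yaw":0,"hand":0.8},{"linear":[0,0,0],"yaw":0,"hand":0.8}]'
python3 - <<'E'
from m1 import *
snap('wrist','w6.png'); im,C=load('w6'); snap('top','t6.png'); snap('side','s6.png'); print(tool()[:3,3])
T=cv2.imread('pics/t6.png'); S=cv2.imread('pics/s6.png')
cv2.imwrite('pics/m6.png',np.hstack([im[:300,:400],cv2.resize(S[220:330,200:345],(400,300),interpolation=cv2.INTER_CUBIC)]))
E
```

```text
time_s: 16.7
tool_pos: [0.3935, 0.1409, 0.0081]
tool_rot: [3.141, 0.0, 1.67]
ft_force: [-0.4, 0.1, -0.4]
opening: 0.0376
grasp_force: 0.0
time_s: 17.95
tool_pos: [0.3933, 0.1409, 0.1996]
tool_rot: [-3.141, -0.0, 1.67]
ft_force: [-0.1, 0.4, -0.5]
opening: 0.0752
grasp_force: 0.0
[0.3934 0.141  0.2   ]
```

View pics/m6.png

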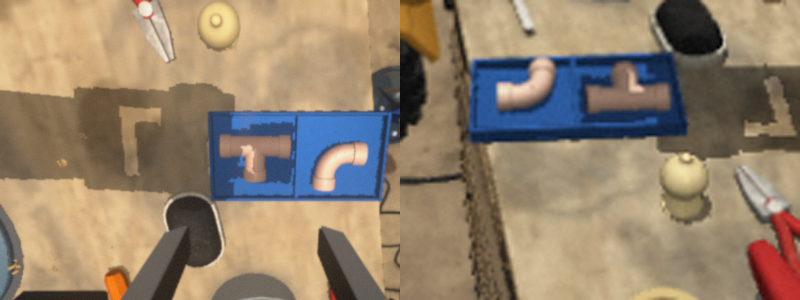

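Tee and elbow each lie flat in their own bay: the tee at (255,155) and the elbow at (340,165) in the left panel, with the side view agreeing. The finial is at (218,25). I'll triangulate it from w4 and w6.

```bash
python3 - <<'E'
from m1 import *
D,CD=load('w4'); E,CE=load('w6')
cf=gc(D,(112,162,66,72)); ce=gc(E,(185,0,70,65)); S=cv2.imread('pics/s6.png')
(a,b,_),(c,d,_)=cv2.fitEllipse(cf),cv2.fitEllipse(ce)
print(a,b,cv2.boundingRect(cf),c,d,cv2.boundingRect(ce)); print('tri ball',*tri(CD,a,CE,c))
print('on z=.033',plane(CD,[a],.033),plane(CE,[c],.033))
print('tip',*tri(CD,(145.5,205),CE,(216,19)))
move([.344,.279,.2])
E
```

```text
(146.02357482910156, 199.0211181640625) (31.97232437133789, 37.96694564819336) (129, 181, 34, 37) (219.0061798095703, 24.998676300048828) (40.68681335449219, 51.5819091796875) (198, 0, 42, 52)
tri ball [0.346  0.283  0.0262] 0.0007115501705552922
on z=.033 [[0.3484 0.281  0.033 ]] [[0.3466 0.2816 0.033 ]]
tip [0.3418 0.2849 0.0305] 0.004539284203830962
pose [0.3934 0.141  0.2   ] yaw 1.6702910804352145 shift mm [142.3 -35.4  -0. ]
```

```bash
python3 -m pendant '[{"linear":[48.3,-11.1,0],"yaw":0,"hand":0.7},{"linear":[48.3,-11.1,0],"yaw":0,"hand":0.7},{"linear":[48.3,-11,0],"yaw":0,"hand":0.7},{"linear":[0,0,0],"yaw":0.1815,"hand":0.7},{"linear":[0,0,0],"yaw":0.1815,"hand":0.7},{"linear":[0,0,0],"yaw":0.1815,"hand":0.7},{"linear":[0,0,0],"yaw":0.1815,"hand":0.7},{"linear":[0,0,0],"yaw":0.1815,"hand":0.7},{"linear":[0,0,0],"yaw":0.1815,"hand":0.7},{"linear":[0,0,0],"yaw":0.1815,"hand":0.7}]'
python3 -m pendant '[{"linear":[0,0,40],"yaw":0,"hand":0.7},{"linear":[0,0,40],"yaw":0,"hand":0.7},{"linear":[0,0,20],"yaw":0,"hand":0.7},{"linear":[0,0,0],"yaw":0,"hand":0.7},{"linear":[0,0,0],"yaw":0,"hand":0.7},{"linear":[0,0,0],"yaw":0,"hand":0.7},{"linear":[0,0,0],"yaw":0,"hand":0.7},{"linear":[0,0,0],"yaw":0,"hand":0.7},{"linear":[0,0,0],"yaw":0,"hand":0.7},{"linear":[0,0,0],"yaw":0,"hand":0.7}]'
python3 - <<'E'
from m1 import *
snap('wrist','w7.png'); im,C=load('w7'); print(tool()[:3,3], project(C,[[.346,.282,.033],[.346,.282,0],[.346,.282,.059]]))
cv2.imwrite('pics/w7c.png',im[60:320,100:420])
E
```

```text
time_s: 19.35
tool_pos: [0.346, 0.2819, 0.2]
tool_rot: [-3.142, -0.0, 0.394]
ft_force: [-0.6, -0.3, -0.4]
opening: 0.0658
grasp_force: 0.0
time_s: 20.6
tool_pos: [0.346, 0.2818, 0.1]
tool_rot: [-3.142, -0.0, 0.4]
ft_force: [0.0, -0.2, -0.7]
opening: 0.0657
grasp_force: 0.0
[0.3459 0.2818 0.0999] [[253.4347 204.112 ]
 [253.4583 192.09  ]
 [253.4117 215.8645]]
```

View pics/w7c.png

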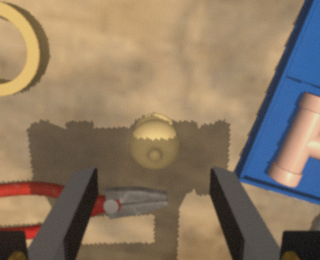

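The finial is centred at (254,201) with its tip at (254,215), within a pixel or two of the prediction. The pliers are clear of the finger paths. I'll descend and grip.

```bash
python3 -m pendant '[{"linear":[0,0,25],"yaw":0,"hand":0.7},{"linear":[0,0,25],"yaw":0,"hand":0.7},{"linear":[0,0,22],"yaw":0,"hand":0.7},{"linear":[0,0,14],"yaw":0,"hand":0.7},{"linear":[0,0,0],"yaw":0,"hand":0.7},{"linear":[0,0,0],"yaw":0,"hand":0.3},{"linear":[0,0,0],"yaw":0,"hand":0.3},{"linear":[0,0,0],"yaw":0,"hand":0.3},{"linear":[0,0,0],"yaw":0,"hand":0.3},{"linear":[0,0,0],"yaw":0,"hand":0.3}]' 30
python3 -c "
from h import *
t=np.radians(2.1)
for s in(48,-48): print([.440+s*np.cos(t)/1000/1, -.2045+s*np.sin(t)/1000])
move([.440-.048,-.2045-.0018,.2])"
```

```text
time_s: 21.9
tool_pos: [0.3465, 0.2818, 0.0145]
tool_rot: [3.141, -0.001, 0.4]
ft_force: [-0.2, -1.8, 4.6]
opening: 0.0358
grasp_force: 30.0
[np.float64(0.4879677629013755), np.float64(-0.20274110198208528)]
[np.float64(0.3920322370986245), np.float64(-0.2062588980179147)]
pose [0.3465 0.2818 0.0145] yaw 0.3999812055850944 shift mm [-148.   467.4 -185.4]
```

```bash
python3 -m pendant '[{"linear":[0,0,-10],"yaw":0,"hand":0.3},{"linear":[0,0,-55],"yaw":0,"hand":0.3},{"linear":[0,0,-60],"yaw":0,"hand":0.3},{"linear":[0,0,-60],"yaw":0,"hand":0.3},{"linear":[0,0,0],"yaw":-0.167,"hand":0.3},{"linear":[0,0,0],"yaw":-0.167,"hand":0.3},{"linear":[0,0,0],"yaw":-0.167,"hand":0.3},{"linear":[0,0,0],"yaw":-0.167,"hand":0.3},{"linear":[0,0,0],"yaw":-0.167,"hand":0.3},{"linear":[0,0,0],"yaw":-0.167,"hand":0.3}]'
python3 -m pendant '[{"linear":[0,0,0],"yaw":-0.169,"hand":0.3},{"linear":[-48.4,16.6,0],"yaw":0,"hand":0.3},{"linear":[-48.4,16.6,0],"yaw":0,"hand":0.3},{"linear":[-48.4,16.6,0],"yaw":0,"hand":0.3},{"linear":[-48.4,16.6,0],"yaw":0,"hand":0.3},{"linear":[-48.4,16.6,0],"yaw":0,"hand":0.3},{"linear":[-48,-7.5,0],"yaw":0,"hand":0.3},{"linear":[-48,-7.5,0],"yaw":0,"hand":0.3},{"linear":[-48,-7.5,0],"yaw":0,"hand":0.3},{"linear":[-48,-7.5,0],"yaw":0,"hand":0.3}]'
python3 -m pendant '[{"linear":[-54,-8,0],"yaw":0,"hand":0.3},{"linear":[0,0,0],"yaw":0,"hand":0.3},{"linear":[0,0,0],"yaw":0,"hand":0.3},{"linear":[0,0,0],"yaw":0,"hand":0.3},{"linear":[0,0,0],"yaw":0,"hand":0.3},{"linear":[0,0,0],"yaw":0,"hand":0.3},{"linear":[0,0,0],"yaw":0,"hand":0.3},{"linear":[0,0,0],"yaw":0,"hand":0.3},{"linear":[0,0,0],"yaw":0,"hand":0.3},{"linear":[0,0,0],"yaw":0,"hand":0.3}]'
python3 - <<'E'
from m1 import *
snap('wrist','w8.png'); snap('side','s8.png'); move([.392,-.206,.0195],np.pi/2)
S=cv2.imread('pics/s8.png'); W=cv2.imread('pics/w8.png')
cv2.imwrite('pics/m8.png',np.hstack([W,S[60:260,150:420].repeat(1,0) if 0 else cv2.resize(S[60:240,200:335],(288,384))]))
E
```

```text
time_s: 23.15
tool_pos: [0.3454, 0.2818, 0.1989]
tool_rot: [-3.141, -0.0, 1.407]
ft_force: [0.6, 0.3, -1.6]
opening: 0.0361
grasp_force: 30.0
time_s: 24.4
tool_pos: [0.3983, -0.1533, 0.199]
tool_rot: [3.141, -0.0, 1.571]
ft_force: [1.0, 0.4, -1.9]
opening: 0.0358
grasp_force: 30.0
time_s: 25.65
tool_pos: [0.3909, -0.2062, 0.199]
tool_rot: [-3.142, 0.0, 1.571]
ft_force: [0.0, 0.7, -1.1]
opening: 0.036
grasp_force: 30.0
pose [ 0.3909 -0.2062  0.1989] yaw 1.570710289524297 shift mm [  0.2   1.1 179.4]
turn about tool z -8.603727059952604e-05
```

View pics/m8.png

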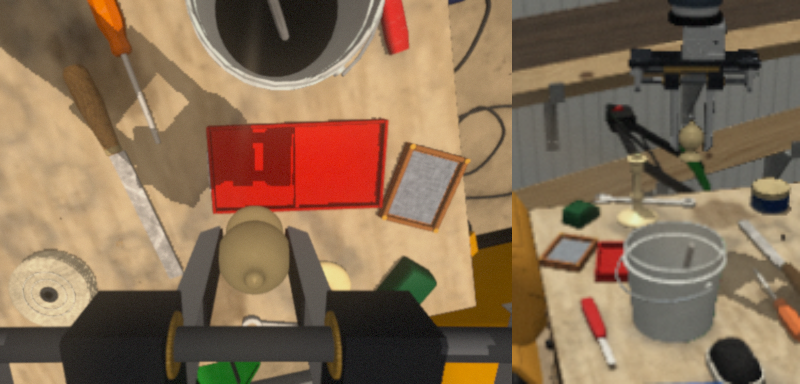

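The finial hangs upright in the grip. The full red tray is visible (208–386, 119–213) and so is the rest (gold corners about (417,146), (467,160), (437,229), (385,213)). I'll re-measure both from this view.

```bash
python3 - <<'E'
from m1 import *
W,C=load('w8')
m=cv2.inRange(cv2.cvtColor(W,cv2.COLOR_BGR2HSV),(0,150,40),(8,255,255))|cv2.inRange(cv2.cvtColor(W,cv2.COLOR_BGR2HSV),(174,150,40),(180,255,255)); m[:105]=0; m[:,:190]=0; m[222:]=0; m[:,395:]=0
m=cv2.morphologyEx(m,cv2.MORPH_OPEN,np.ones((3,3))); c=big(m); print(rect(C,c,.016),cv2.boundingRect(c)); q=cv2.approxPolyDP(cv2.convexHull(c),6,True)[:,0]; print(q.tolist(),(plane(C,q,.016)[:,:2]*1000).round().tolist())
# rest: recess floor (grey) quad, and gold corner studs
hs=cv2.cvtColor(W,cv2.COLOR_BGR2HSV); g=cv2.inRange(hs,(0,0,60),(180,60,220)); g[:140]=0;g[235:]=0;g[:,:380]=0;g[:,475:]=0
g=cv2.morphologyEx(g,cv2.MORPH_OPEN,np.ones((5,5))); c=big(g); print('recess',rect(C,c,.006),rect(C,c,.014))
P=plane(C,[(417,146),(467,160),(437,229),(385,213)],.014); print(P[:,:2],P.mean(0),np.linalg.norm(P-np.roll(P,-1,0),axis=1))
B,CB=load('w2')
for a,b in zip([(151,5.6),(235.6,30.6),(221,93.8),(141,71.9)],[(467,160),(437,229),(385,213),(417,146)]): print('tri',*tri(CB,a,C,b))
E
```

```text
((439.61669921875, -203.05783081054688), (196.13539123535156, 101.0098648071289), 2.2777459621429443) (206, 119, 182, 95)
[[387, 120], [381, 208], [213, 212], [208, 126]] [[533.0, -150.0], [538.0, -250.0], [344.0, -255.0], [342.0, -157.0]]
recess ((586.5729370117188, -228.64022827148438), (76.36674499511719, 53.22401809692383), 75.42902374267578) ((582.3723754882812, -226.37271118164062), (74.72686767578125, 52.081180572509766), 75.4289779663086)
[[ 0.57   -0.1786]
 [ 0.6269 -0.1942]
 [ 0.607  -0.2765]
 [ 0.5439 -0.2565]] [ 0.587  -0.2264  0.014 ] [0.0591 0.0847 0.0661 0.0822]
tri [ 0.6277 -0.1947  0.0124] 0.0007359106442023695
tri [ 0.6062 -0.2779  0.0131] 0.003351212774584784
tri [ 0.545  -0.2604  0.0074] 0.004362520902223136
tri [ 0.5664 -0.1792  0.018 ] 0.0038532455349391285
```

```bash
python3 -m pendant '[{"linear":[1,1,50],"yaw":0,"hand":0.3},{"linear":[0,0,50],"yaw":0,"hand":0.3},{"linear":[0,0,40],"yaw":0,"hand":0.3},{"linear":[0,0,25],"yaw":0,"hand":0.3},{"linear":[0,0,10],"yaw":0,"hand":0.3},{"linear":[0,0,4.5],"yaw":0,"hand":0.3},{"linear":[0,0,0],"yaw":0,"hand":0.3},{"linear":[0,0,0],"yaw":0,"hand":0.3},{"linear":[0,0,0],"yaw":0,"hand":0.3},{"linear":[0,0,0],"yaw":0,"hand":0.3}]'
```

```text
time_s: 27.0
tool_pos: [0.3922, -0.2053, 0.0198]
tool_rot: [3.141, 0.0, 1.571]
ft_force: [-0.2, -0.2, -1.2]
opening: 0.0356
grasp_force: 30.0
```

```bash
python3 -m pendant '[{"linear":[0,0,1],"yaw":0,"hand":0.3},{"linear":[0,0,0],"yaw":0,"hand":0.3},{"linear":[0,0,0],"yaw":0,"hand":0.45},{"linear":[0,0,0],"yaw":0,"hand":0.6},{"linear":[0,0,0],"yaw":0,"hand":0.6},{"linear":[0,0,0],"yaw":0,"hand":0.6},{"linear":[0,0,-15],"yaw":0,"hand":0.6},{"linear":[0,0,-55],"yaw":0,"hand":0.6},{"linear":[0,0,-60],"yaw":0,"hand":0.6},{"linear":[0,0,-60],"yaw":0,"hand":0.6}]'
```

```text
time_s: 28.25
tool_pos: [0.3917, -0.205, 0.2115]
tool_rot: [3.141, 0.001, 1.571]
ft_force: [1.3, -0.4, 0.1]
opening: 0.0565
grasp_force: 0.0
```

```bash
python3 - <<'E'
from m1 import *
snap('wrist','w9.png'); W9,C9=load('w9')
B,CB=load('w2'); W,C=load('w3')
print('cup',*tri(CB,(333,172),C,(131,31)))
print('foot z~.013',plane(CB,[(310,150)],.013),plane(C,[(193,57)],.013), *tri(CB,(310,150),C,(193,57)))
print(project(C9,[[.474,-.354,.118],[.474,-.354,0]]))
c=gc(B,(275,115,85,82)); print(cv2.boundingRect(c))
move([.4744,-.3535,.21])
E
```

```text
cup [ 0.4802 -0.3632  0.1124] 0.0015802759050692885
foot z~.013 [[ 0.4829 -0.3607  0.013 ]] [[ 0.4771 -0.3662  0.013 ]] [ 0.4801 -0.3645 -0.0059] 0.0012273096238960032
[[336.9416 339.5712]
 [315.2596 276.0309]]
(280, 121, 75, 74)
pose [ 0.3954 -0.208   0.2205] yaw 1.5711704970511666 shift mm [-145.4   78.8   13. ]
```

```bash
python3 -m pendant '[{"linear":[-38.9,21.1,0],"yaw":0,"hand":0.75},{"linear":[-38.9,21.1,0],"yaw":0,"hand":0.75},{"linear":[-38.9,21.1,0],"yaw":0,"hand":0.75},{"linear":[-38.9,21.1,0],"yaw":0,"hand":0.75},{"linear":[0,0,25],"yaw":0,"hand":0.75},{"linear":[0,0,25],"yaw":0,"hand":0.75},{"linear":[0,0,0],"yaw":0,"hand":0.75},{"linear":[0,0,0],"yaw":0,"hand":0.75},{"linear":[0,0,0],"yaw":0,"hand":0.75},{"linear":[0,0,0],"yaw":0,"hand":0.75}]'
python3 - <<'E'
from m1 import *
snap('wrist','w10.png'); W,C=load('w10'); print(tool()[:3,3],project(C,[[.4802,-.3634,.118],[.4802,-.3634,.0]]))
cv2.imwrite('pics/w10c.png',W[90:350])
E
```

```text
time_s: 29.55
tool_pos: [0.4767, -0.3611, 0.1596]
tool_rot: [3.14, 0.001, 1.571]
ft_force: [0.2, -0.5, 0.5]
opening: 0.0703
grasp_force: 0.0
[ 0.4766 -0.361   0.1593] [[258.103  218.7046]
 [256.4311 177.9777]]
```

View pics/w10c.png

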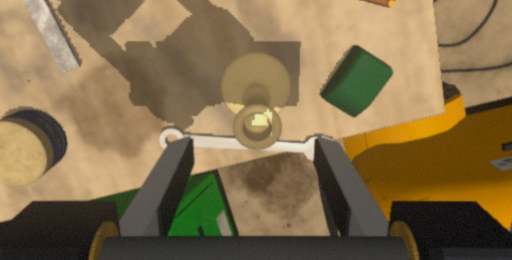

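The cup ring is centred at (257.5,217), within 2 px of the triangulated prediction. I'll descend to the cup and neck and grip.

```bash
python3 -m pendant '[{"linear":[-2.4,3.5,0],"yaw":0,"hand":0.75},{"linear":[0,0,25],"yaw":0,"hand":0.75},{"linear":[0,0,25],"yaw":0,"hand":0.75},{"linear":[0,0,20],"yaw":0,"hand":0.75},{"linear":[0,0,7],"yaw":0,"hand":0.75},{"linear":[0,0,0],"yaw":0,"hand":0.3},{"linear":[0,0,0],"yaw":0,"hand":0.1},{"linear":[0,0,0],"yaw":0,"hand":0.1},{"linear":[0,0,0],"yaw":0,"hand":0.1},{"linear":[0,0,0],"yaw":0,"hand":0.1}]' 40
```

```text
time_s: 30.85
tool_pos: [0.4799, -0.3634, 0.082]
tool_rot: [3.141, 0.0, 1.571]
ft_force: [-1.2, 0.8, 2.4]
opening: 0.0322
grasp_force: 40.0
```

```bash
python3 -m pendant '[{"linear":[0,0,-10],"yaw":0,"hand":0.1},{"linear":[0,0,-20],"yaw":0,"hand":0.1},{"linear":[0,0,-30],"yaw":0,"hand":0.1},{"linear":[0,0,-20],"yaw":0,"hand":0.1},{"linear":[0,0,0],"yaw":0,"hand":0.1},{"linear":[25,1,0],"yaw":0,"hand":0.1},{"linear":[35,1.7,0],"yaw":0,"hand":0.1},{"linear":[40,2,0],"yaw":0,"hand":0.1},{"linear":[37,2,0],"yaw":0,"hand":0.1},{"linear":[25.3,1,0],"yaw":0,"hand":0.1}]'
python3 -m pendant '[{"linear":[0,0,0],"yaw":0,"hand":0.1},{"linear":[0,0,0],"yaw":0,"hand":0.1},{"linear":[0,0,0],"yaw":0,"hand":0.1},{"linear":[0,0,15],"yaw":0,"hand":0.1},{"linear":[0,0,20],"yaw":0,"hand":0.1},{"linear":[0,0,15],"yaw":0,"hand":0.1},{"linear":[0,0,0],"yaw":0,"hand":0.1},{"linear":[0,0,0],"yaw":0,"hand":0.1},{"linear":[0,0,0],"yaw":0,"hand":0.1},{"linear":[0,0,0],"yaw":0,"hand":0.1}]'
python3 - <<'E'
from m1 import *
move([.4876,-.2011,.0865],np.pi/2)
snap('wrist','w11.png'); snap('side','s11.png'); S=cv2.imread('pics/s11.png');W=cv2.imread('pics/w11.png')
cv2.imwrite('pics/m11.png',np.hstack([W,cv2.resize(S[60:240,200:335],(288,384))]))
E
```

```text
time_s: 32.1
tool_pos: [0.4863, -0.1972, 0.1596]
tool_rot: [-3.139, -0.003, 1.572]
ft_force: [0.3, 0.3, -4.2]
opening: 0.0323
grasp_force: 40.0
time_s: 33.35
tool_pos: [0.488, -0.2011, 0.1121]
tool_rot: [3.141, 0.001, 1.571]
ft_force: [-1.0, -0.5, -3.9]
opening: 0.032
grasp_force: 40.0
pose [ 0.488  -0.2011  0.1121] yaw 1.5708582429460916 shift mm [ 0.  -0.4 25.6]
turn about tool z 6.191615119499616e-05
```

View pics/m11.png

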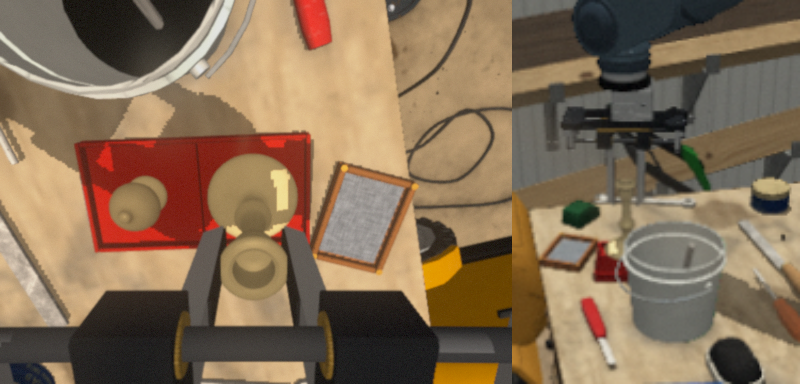

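The candlestick hangs upright with its foot (208–297) inside the far bay's outline (202–310), and the finial stands in the near bay. I'll lower it.

```bash
python3 -m pendant '[{"linear":[0,0,10],"yaw":0,"hand":0.1},{"linear":[0,0,9],"yaw":0,"hand":0.1},{"linear":[0,0,4],"yaw":0,"hand":0.1},{"linear":[0,0,2.5],"yaw":0,"hand":0.1},{"linear":[0,0,0],"yaw":0,"hand":0.1},{"linear":[0,0,0],"yaw":0,"hand":0.1},{"linear":[0,0,0],"yaw":0,"hand":0.1},{"linear":[0,0,0],"yaw":0,"hand":0.1},{"linear":[0,0,0],"yaw":0,"hand":0.1},{"linear":[0,0,0],"yaw":0,"hand":0.1}]'
```

```text
time_s: 34.7
tool_pos: [0.4878, -0.201, 0.0861]
tool_rot: [3.141, 0.0, 1.571]
ft_force: [0.5, -0.8, -2.7]
opening: 0.032
grasp_force: 40.0
```

```bash
python3 -m pendant '[{"linear":[0,0,0.5],"yaw":0,"hand":0.1},{"linear":[0,0,0],"yaw":0,"hand":0.1},{"linear":[0,0,0],"yaw":0,"hand":0.5},{"linear":[0,0,0],"yaw":0,"hand":0.8},{"linear":[0,0,0],"yaw":0,"hand":0.8},{"linear":[0,0,0],"yaw":0,"hand":0.8},{"linear":[0,0,-20],"yaw":0,"hand":0.8},{"linear":[0,0,-45],"yaw":0,"hand":0.8},{"linear":[0,0,-50],"yaw":0,"hand":0.8},{"linear":[0,0,0],"yaw":0,"hand":0.8}]'
python3 - <<'E'
from m1 import *
B,CB=load('w2'); W8,C8=load('w8'); W10,C10=load('w10'); T=cv2.imread('pics/top0.png'); CT=cam('top')
def bar(im,x0,x1,y0,y1):
    m=cv2.inRange(cv2.cvtColor(im,cv2.COLOR_BGR2HSV),(40,60,15),(95,255,200)); k=np.zeros_like(m); k[y0:y1,x0:x1]=1; return big(m*k)
for n,im,C,r in (('w2',B,CB,(260,360,10,110)),('w10',W10,C10,(310,410,120,220)),('w8',W8,C8,(370,450,240,310)),('top',T,CT,(350,385,135,170))):
    c=bar(im,*r); print(n,cv2.boundingRect(c),rect(C,c,.030),'\n     ',rect(C,c,.0)); q=cv2.approxPolyDP(c,2.5,True)[:,0]; print(q.tolist(),(plane(C,q,.03)[:,:2]*1000).round().tolist())
E
```

```text
time_s: 35.95
tool_pos: [0.4899, -0.2025, 0.2054]
tool_rot: [3.134, 0.005, 1.571]
ft_force: [0.0, -0.5, 0.3]
opening: 0.0748
grasp_force: 0.0
w2 (277, 24, 66, 65) ((579.4849243164062, -352.8184509277344), (57.84419250488281, 38.73103713989258), 58.30302047729492) 
      ((582.4853515625, -357.5322570800781), (62.73033142089844, 42.002586364746094), 58.30295944213867)
[[296, 24], [277, 56], [322, 88], [342, 55], [316, 34]] [[608.0, -338.0], [579.0, -320.0], [549.0, -367.0], [580.0, -385.0], [599.0, -358.0]]
w10 (324, 140, 68, 66) ((577.49951171875, -352.5302429199219), (58.26781463623047, 40.94689178466797), 55.697052001953125) 
      ((587.3003540039062, -359.79168701171875), (63.92296600341797, 44.921016693115234), 55.69709014892578)
[[362, 140], [324, 186], [352, 205], [369, 194], [391, 164], [389, 157]] [[577.0, -320.0], [545.0, -364.0], [574.0, -383.0], [589.0, -372.0], [607.0, -342.0], [604.0, -336.0]]
w8 (379, 260, 57, 46) ((576.07666015625, -339.32025146484375), (48.03375244140625, 54.608699798583984), 59.158687591552734) 
      ((592.0097045898438, -357.9348449707031), (52.167972564697266, 59.30887985229492), 59.15870666503906)
[[408, 260], [399, 275], [392, 274], [395, 277], [386, 280], [387, 284], [383, 283], [379, 288], [407, 291], [418, 305], [435, 281], [426, 270]] [[570.0, -308.0], [562.0, -328.0], [554.0, -327.0], [558.0, -331.0], [548.0, -335.0], [549.0, -340.0], [545.0, -339.0], [541.0, -346.0], [574.0, -349.0], [590.0, -369.0], [605.0, -336.0], [593.0, -321.0]]
top (356, 143, 22, 20) ((575.5198974609375, -350.158203125), (56.76826477050781, 42.68111038208008), 60.707191467285156) 
      ((581.6734008789062, -359.4949951171875), (58.35602569580078, 43.8748893737793), 60.707157135009766)
[[362, 143], [357, 155], [372, 162], [377, 151]] [[604.0, -338.0], [568.0, -321.0], [547.0, -364.0], [579.0, -380.0]]
```

Both brass pieces are standing in the red tray. The candlestick top, at 0.122 m, is 102 mm from the rest along the bar's width direction. A width-wise grip would bring the gripper body, about 0.115 m high at placing, into the cup. So I'll grip the bar by its ends. Before that I'll check the bar's height from two views and whether the gripper body clears the tractor, using a sight-line test over the views.

```bash
python3 - <<'E'
from m1 import *
V=[(*load(n),n) for n in ('w2','w8','w10','w11')]+[(cv2.imread('pics/top0.png'),cam('top'),'top'),(cv2.imread('pics/t1.png'),cam('top'),'t1')]
CB,C10=V[0][1],V[2][1]
for a,b in (((277,56),(362,140)),((322,88),(324,186)),((342,55),(352,205))): print('bar corner',*tri(CB,a,C10,b))
def clear(X):
    ok=np.zeros(len(X),bool)
    for im,C,n in V:
        p=project(C,X).round().astype(int); inn=(p[:,0]>=0)&(p[:,0]<512)&(p[:,1]>=0)&(p[:,1]<384)
        if n[0]=='w': inn&=p[:,1]<230
        h=cv2.cvtColor(im,cv2.COLOR_BGR2HSV); q=h[p[:,1].clip(0,383),p[:,0].clip(0,511)].astype(int)
        ok|=inn&(q[:,0]<26)&(q[:,1]<150)&(q[:,2]>80)
    return ok
u,v,z=[a.ravel() for a in np.meshgrid(np.linspace(-.095,.095,20),np.linspace(-.045,.045,10),np.linspace(.1,.3,11))]
for name,c,psi in (('pick end grip',(.577,-.352),-33),('place end grip',(.586,-.228),-14.7)):
    a=np.radians(psi); X=np.c_[c[0]+u*np.sin(a)+v*np.cos(a),c[1]-u*np.cos(a)+v*np.sin(a),z]; k=clear(X); print(name,'cleared',k.mean()); 
    if (~k).any(): print(X[~k].min(0),X[~k].max(0),'x>.62:',(~k&(X[:,0]>.62)).sum(),'y<-.4:',(~k&(X[:,1]<-.4)).sum(), 'z<.2:',(~k&(z<.2)).sum())
# orange extent: nearest orange px in top, taken at several heights
im=V[4][0]; h=cv2.cvtColor(im,cv2.COLOR_BGR2HSV); m=cv2.inRange(h,(10,190,90),(30,255,255)); m[:,:340]=0; ys,xs=np.where(m[:160]); i=np.argsort((xs-367)**2+(ys-152)**2)[0]; print('orange px',xs[i],ys[i],[plane(V[4][1],[(xs[i],ys[i])],zz)[0].round(3).tolist() for zz in (-.1,0,.1,.2)])
E
```

```text
bar corner [ 0.5802 -0.3209  0.0214] 0.00028002660560571456
bar corner [ 0.5496 -0.3705  0.0084] 0.001383360157752475
bar corner [ 0.5828 -0.3923  0.0015] 0.0010860767039281832
pick end grip cleared 0.6972727272727273
[ 0.5068 -0.4562  0.1   ] [ 0.6665 -0.2478  0.3   ] x>.62: 179 y<-.4: 118 z<.2: 158
place end grip cleared 0.9386363636363636
[ 0.526  -0.3313  0.1   ] [ 0.6536 -0.1344  0.3   ] x>.62: 15 y<-.4: 0 z<.2: 14
orange px 385 144 [[0.629, -0.452, -0.1], [0.606, -0.416, 0.0], [0.584, -0.38, 0.1], [0.561, -0.343, 0.2]]
```

```bash
cat > hull.py <<'E'
from m1 import *
def views(ns,fixed): return [(*load(n),n) for n in ns]+[(cv2.imread(f'pics/{f}.png'),cam(c),f) for f,c in fixed]
def occ(X,V):
    """True where no view disproves an orange/black machine body at X"""
    k=np.ones(len(X),bool); seen=np.zeros(len(X),int)
    for im,C,n in V:
        p=project(C,X).round().astype(int); inn=(p[:,0]>=2)&(p[:,0]<510)&(p[:,1]>=2)&(p[:,1]<382)
        if n[0]=='w': inn&=p[:,1]<225
        h=cv2.cvtColor(im,cv2.COLOR_BGR2HSV); m=cv2.inRange(h,(10,185,60),(30,255,255))|cv2.inRange(h,(0,0,0),(180,255,55))
        m=cv2.dilate(m,np.ones((3,3))); q=m[p[:,1].clip(0,383),p[:,0].clip(0,511)]>0
        k&=~inn|q; seen+=inn
    return k&(seen>1)
E
python3 - <<'E'
from hull import *
V=views(('w2','w10','w8','w11','w3'),(('top0','top'),('side0','side')))
x,y,z=[a.ravel() for a in np.meshgrid(np.arange(.5,.76,.01),np.arange(-.55,-.15,.01),np.arange(-.1,.4,.02))]
X=np.c_[x,y,z]; k=occ(X,V); P=X[k]; print(len(P))
for zz in np.unique(P[:,2]).round(2):
    q=P[abs(P[:,2]-zz)<.005]; d=np.hypot(q[:,0]-.578,q[:,1]+.355); i=d.argmin(); print(zz,len(q),'x',q[:,0].min(),'ymax',q[:,1].max(),'nearest',q[i,:2],d[i].round(3))
E
```

```text
681
-0.1 78 x 0.6200000000000001 ymax -0.41999999999999993 nearest [ 0.69 -0.44] 0.141
-0.08 83 x 0.6100000000000001 ymax -0.4099999999999999 nearest [ 0.69 -0.43] 0.135
-0.06 79 x 0.6200000000000001 ymax -0.3999999999999999 nearest [ 0.69 -0.42] 0.129
-0.04 78 x 0.6300000000000001 ymax -0.3999999999999999 nearest [ 0.63 -0.45] 0.108
-0.02 71 x 0.6900000000000002 ymax -0.3799999999999999 nearest [ 0.69 -0.38] 0.115
0.0 64 x 0.6900000000000002 ymax -0.31999999999999984 nearest [ 0.69 -0.38] 0.115
0.02 51 x 0.5700000000000001 ymax -0.31999999999999984 nearest [ 0.57 -0.33] 0.026
0.04 45 x 0.7000000000000002 ymax -0.2899999999999998 nearest [ 0.7  -0.38] 0.125
0.06 34 x 0.6900000000000002 ymax -0.2999999999999998 nearest [ 0.69 -0.31] 0.121
0.08 30 x 0.6800000000000002 ymax -0.2799999999999998 nearest [ 0.68 -0.3 ] 0.116
0.1 18 x 0.7100000000000002 ymax -0.2699999999999998 nearest [ 0.71 -0.3 ] 0.143
0.12 7 x 0.6500000000000001 ymax -0.2699999999999998 nearest [ 0.71 -0.27] 0.157
0.14 9 x 0.54 ymax -0.48 nearest [ 0.54 -0.48] 0.131
0.16 12 x 0.54 ymax -0.43999999999999995 nearest [ 0.63 -0.44] 0.1
0.18 11 x 0.53 ymax -0.3899999999999999 nearest [ 0.62 -0.39] 0.055
0.2 7 x 0.6100000000000001 ymax -0.33999999999999986 nearest [ 0.61 -0.34] 0.035
0.22 3 x 0.6100000000000001 ymax -0.31999999999999984 nearest [ 0.61 -0.34] 0.035
0.24 1 x 0.6000000000000001 ymax -0.2699999999999998 nearest [ 0.6  -0.27] 0.088
```

The hull test keeps the tractor at x ≥ 0.68 at body height. The end grip reaches x ≈ 0.66, so it is clear. I'll go over the bar and measure it close up.

```bash
python3 -m pendant '[{"linear":[-37.9,22.3,0],"yaw":0,"hand":0.95},{"linear":[-37.9,22.3,0],"yaw":0,"hand":0.95},{"linear":[-37.9,22.3,0],"yaw":0,"hand":0.95},{"linear":[-37.9,22.3,0],"yaw":0,"hand":0.95},{"linear":[0,0,0],"yaw":0.1775,"hand":0.95},{"linear":[0,0,0],"yaw":0.1775,"hand":0.95},{"linear":[0,0,0],"yaw":0.1775,"hand":0.95},{"linear":[0,0,0],"yaw":0.1775,"hand":0.95},{"linear":[0,0,0],"yaw":0.1775,"hand":0.95},{"linear":[0,0,0],"yaw":0.1775,"hand":0.95}]'
python3 -m pendant '[{"linear":[0,0,0],"yaw":0.1775,"hand":0.95},{"linear":[0,0,0],"yaw":0.1775,"hand":0.95},{"linear":[0,0,0],"yaw":0.1775,"hand":0.95},{"linear":[0,0,0],"yaw":0.1775,"hand":0.95},{"linear":[0,0,0],"yaw":0.1775,"hand":0.95},{"linear":[0,0,0],"yaw":0.1775,"hand":0.95},{"linear":[0,0,40],"yaw":0,"hand":0.95},{"linear":[0,0,40],"yaw":0,"hand":0.95},{"linear":[0,0,0],"yaw":0,"hand":0.95},{"linear":[0,0,0],"yaw":0,"hand":0.95}]'
cat > bar.py <<'E'
from m1 import *
import sys
n=sys.argv[1]; snap('wrist',n+'.png'); W,C=load(n); T=np.load(f'pics/{n}.npy'); print(T[:3,3])
m=cv2.inRange(cv2.cvtColor(W,cv2.COLOR_BGR2HSV),(40,50,8),(95,255,255)); p=project(C,[[.579,-.354,.015]])[0].astype(int); print('expected px',p)
k=np.zeros_like(m); k[max(p[1]-75,0):p[1]+75,max(p[0]-85,0):p[0]+85]=1; c=big(cv2.morphologyEx(m*k,cv2.MORPH_CLOSE,np.ones((3,3)))); print(cv2.boundingRect(c),cv2.contourArea(c))
q=cv2.approxPolyDP(c,3,True)[:,0]
for z in (0,.03):
    L=((plane(C,c.reshape(-1,2),z)-T[:3,3])@T[:3,:3]*1000)[:,:2]; print(z,'rect in tool x,y mm',cv2.minAreaRect(L.astype(np.float32)),(((plane(C,q,z)-T[:3,3])@T[:3,:3])[:,:2]*1000).round().tolist())
print(q.tolist())
E
python3 bar.py w12b
```

```text
time_s: 37.2
tool_pos: [0.5762, -0.352, 0.1985]
tool_rot: [-3.139, 0.001, 0.5]
ft_force: [-0.4, -0.9, -0.3]
opening: 0.0893
grasp_force: 0.0
time_s: 38.45
tool_pos: [0.5771, -0.3528, 0.1213]
tool_rot: [3.141, -0.001, -0.559]
ft_force: [-0.5, 0.5, 0.1]
opening: 0.0892
grasp_force: 0.0
[ 0.5771 -0.3528  0.1213]
expected px [253 187]
(220, 164, 68, 48) 2903.0
0 rect in tool x,y mm ((-2.79693603515625, -0.3372230529785156), (63.36394500732422, 45.82491683959961), 88.33041381835938) [[20.0, 31.0], [18.0, -30.0], [-22.0, -30.0], [-25.0, 10.0], [-20.0, 31.0]]
0.03 rect in tool x,y mm ((5.767543792724609, -0.30646705627441406), (57.04850769042969, 41.2575798034668), 88.33032989501953) [[26.0, 28.0], [24.0, -27.0], [-12.0, -27.0], [-15.0, 9.0], [-10.0, 28.0]]
[[287, 165], [221, 167], [222, 208], [264, 211], [286, 206]]
```

```bash
python3 -m pendant '[{"linear":[0.5,-0.3,30],"yaw":-0.03,"hand":0.86},{"linear":[0,0,30],"yaw":0,"hand":0.86},{"linear":[0,0,30],"yaw":0,"hand":0.86},{"linear":[0,0,14],"yaw":0,"hand":0.86},{"linear":[0,0,7.5],"yaw":0,"hand":0.86},{"linear":[0,0,0],"yaw":0,"hand":0.86},{"linear":[0,0,0],"yaw":0,"hand":0.5},{"linear":[0,0,0],"yaw":0,"hand":0.5},{"linear":[0,0,0],"yaw":0,"hand":0.5},{"linear":[0,0,0],"yaw":0,"hand":0.5}]' 35
```

```text
time_s: 39.75
tool_pos: [0.5778, -0.3531, 0.0099]
tool_rot: [3.141, -0.001, -0.529]
ft_force: [-1.2, -0.2, 4.1]
opening: 0.0611
grasp_force: 35.0
```

```bash
python3 -m pendant '[{"linear":[0,0,-8],"yaw":0,"hand":0.5},{"linear":[0,0,-12],"yaw":0,"hand":0.5},{"linear":[0,0,-20],"yaw":0,"hand":0.5},{"linear":[0,0,-25],"yaw":0,"hand":0.5},{"linear":[0,0,-25],"yaw":0,"hand":0.5},{"linear":[0,0,0],"yaw":0,"hand":0.5},{"linear":[0,0,0],"yaw":0,"hand":0.5},{"linear":[0,0,0],"yaw":0,"hand":0.5},{"linear":[0,0,0],"yaw":0,"hand":0.5},{"linear":[0,0,0],"yaw":0,"hand":0.5}]'
cat > held.py <<'E'
from m1 import *
snap('wrist','w13.png'); W,C=load('w13'); T=np.load('pics/w13.npy'); print(T[:3,3])
m=cv2.inRange(cv2.cvtColor(W,cv2.COLOR_BGR2HSV),(40,50,8),(95,255,255)); m[:150]=0;m[310:]=0;m[:,:180]=0;m[:,330:]=0
c=big(m); print(cv2.boundingRect(c),cv2.contourArea(c),cv2.approxPolyDP(c,3,True)[:,0].tolist())
for dz in (-.0095,.0205):  # bar underside and top as gripped, in tool z (down positive)
    L=((plane(C,c.reshape(-1,2),T[2,3]+dz)-T[:3,3])@T[:3,:3]*1000)[:,:2]; print(dz,cv2.minAreaRect(L.astype(np.float32)))
move([.586,-.228,.0165],np.radians(-14.7))
E
python3 held.py
```

```text
time_s: 41.0
tool_pos: [0.5771, -0.3523, 0.0984]
tool_rot: [-3.141, 0.001, -0.529]
ft_force: [-0.6, 0.2, -2.2]
opening: 0.0616
grasp_force: 34.8
[ 0.5771 -0.3523  0.0984]
(197, 201, 113, 81) 8091.0 [[203, 203], [197, 253], [201, 275], [207, 280], [277, 281], [305, 269], [309, 228], [305, 204], [242, 202], [234, 204], [236, 208], [225, 201], [211, 207]]
-0.0095 ((-5.820529937744141, -0.7659950256347656), (69.46137237548828, 54.16098403930664), 89.95327758789062)
0.0205 ((8.29669189453125, -0.6490898132324219), (58.43747329711914, 45.565338134765625), 89.9532699584961)
pose [ 0.5772 -0.3524  0.0985] yaw -0.5291984377025256 shift mm [ -55.1 -111.8   82.1]
turn about tool z -0.27263503765935915
```

The bar is held level, with its edges parallel in view and its underside about 9.5 mm past the tips. Carrying it over the rest.

```bash
python3 -m pendant '[{"linear":[-14.2,-27.9,0],"yaw":0,"hand":0.5},{"linear":[-14.2,-27.9,0],"yaw":0,"hand":0.5},{"linear":[-14.2,-27.8,0],"yaw":0,"hand":0.5},{"linear":[-14.1,-27.8,0],"yaw":0,"hand":0.5},{"linear":[0,0,0],"yaw":-0.1363,"hand":0.5},{"linear":[0,0,0],"yaw":-0.1363,"hand":0.5},{"linear":[0,0,0],"yaw":0,"hand":0.5},{"linear":[0,0,0],"yaw":0,"hand":0.5},{"linear":[0,0,0],"yaw":0,"hand":0.5},{"linear":[0,0,0],"yaw":0,"hand":0.5}]'
python3 - <<'E'
from m1 import *
W,C=load('w11'); P=plane(C,[(345,168),(415,186),(380,271),(315,255)],.014); print('rest w11',P.mean(0),np.linalg.norm(P-np.roll(P,-1,0),axis=1)); d=P[1]-P[2]+P[0]-P[3]; print(np.degrees(np.arctan2(d[1],d[0])))
hs=cv2.cvtColor(W,cv2.COLOR_BGR2HSV); g=cv2.inRange(hs,(0,0,60),(180,60,220)); k=np.zeros_like(g); k[165:272,318:412]=1; c=big(cv2.morphologyEx(g*k,cv2.MORPH_OPEN,np.ones((5,5)))); print('recess',rect(C,c,.006))
snap('wrist','w14.png'); W,C=load('w14'); print(project(C,[[.586,-.228,.006]]))
move([.5845,-.2276,.0165],np.radians(-14.7))
E
```

```text
time_s: 42.3
tool_pos: [0.5846, -0.2278, 0.0989]
tool_rot: [-3.142, 0.0, -0.257]
ft_force: [-0.9, 0.1, -2.2]
opening: 0.061
grasp_force: 34.8
rest w11 [ 0.586  -0.2283  0.014 ] [0.0635 0.0851 0.0636 0.0846]
75.5393467003312
recess ((585.5029907226562, -228.90396118164062), (76.79279327392578, 54.61072540283203), 75.18602752685547)
[[253.5374 192.8049]]
pose [ 0.5846 -0.2278  0.0989] yaw -0.2571376670128558 shift mm [-0.1 -0.1 82.4]
turn about tool z -0.0005742669696893188
```

Three views agree on the rest: (0.586,-0.228), long axis 75.3°. Lowering the bar.

```bash
python3 -m pendant '[{"linear":[0,0,30],"yaw":0,"hand":0.5},{"linear":[0,0,25],"yaw":0,"hand":0.5},{"linear":[0,0,15],"yaw":0,"hand":0.5},{"linear":[0,0,7],"yaw":0,"hand":0.5},{"linear":[0,0,3],"yaw":0,"hand":0.5},{"linear":[0,0,1.5],"yaw":0,"hand":0.5},{"linear":[0,0,0],"yaw":0,"hand":0.5},{"linear":[0,0,0],"yaw":0,"hand":0.5},{"linear":[0,0,0],"yaw":0,"hand":0.5},{"linear":[0,0,0],"yaw":0,"hand":0.5}]'
```

```text
time_s: 43.6
tool_pos: [0.5847, -0.2277, 0.0176]
tool_rot: [3.142, -0.0, -0.257]
ft_force: [0.6, 0.4, -1.1]
opening: 0.0614
grasp_force: 34.8
```

```bash
python3 -m pendant '[{"linear":[0,0,1.2],"yaw":0,"hand":0.5},{"linear":[0,0,0],"yaw":0,"hand":0.5},{"linear":[0,0,0],"yaw":0,"hand":0.5},{"linear":[0,0,0],"yaw":0,"hand":0.7},{"linear":[0,0,0],"yaw":0,"hand":0.8},{"linear":[0,0,0],"yaw":0,"hand":0.8},{"linear":[0,0,0],"yaw":0,"hand":0.8},{"linear":[0,0,-20],"yaw":0,"hand":0.8},{"linear":[0,0,-50],"yaw":0,"hand":0.8},{"linear":[0,0,-50],"yaw":0,"hand":0.8}]'
python3 -m pendant '[{"linear":[-25,0,-40],"yaw":0,"hand":0.8},{"linear":[-40,0,-20],"yaw":0,"hand":0.8},{"linear":[-25,0,0],"yaw":0,"hand":0.8},{"linear":[0,0,0],"yaw":0,"hand":0.8},{"linear":[0,0,0],"yaw":0,"hand":0.8},{"linear":[0,0,0],"yaw":0,"hand":0.8},{"linear":[0,0,0],"yaw":0,"hand":0.8},{"linear":[0,0,0],"yaw":0,"hand":0.8},{"linear":[0,0,0],"yaw":0,"hand":0.8},{"linear":[0,0,0],"yaw":0,"hand":0.8}]'
python3 - <<'E'
from m1 import *
snap('wrist','w15.png'); W,C=load('w15'); T=np.load('pics/w15.npy'); print(T[:3,3]); p=project(C,[[.586,-.228,.02]])[0].astype(int); print(p)
hs=cv2.cvtColor(W,cv2.COLOR_BGR2HSV); m=cv2.inRange(hs,(40,50,8),(95,255,255)); k=np.zeros_like(m); k[max(p[1]-60,0):p[1]+60,p[0]-60:p[0]+60]=1; c=big(m*k)
for z in (.006,.036): print('bar',z,rect(C,c,z),cv2.contourArea(c))
g=cv2.inRange(hs,(0,0,60),(180,60,220))*k; print('grey px left/right/up/down of bar', [int(v) for v in ((g[:, :p[0]-30]>0).sum(),(g[:,p[0]+30:]>0).sum(),(g[:p[1]-25]>0).sum(),(g[p[1]+25:]>0).sum())])
snap('side','s15.png'); S=cv2.imread('pics/s15.png'); CS=cam('side'); h=cv2.cvtColor(S,cv2.COLOR_BGR2HSV)
q=project(CS,[[.586,-.228,.006],[.586,-.228,.036]]); print('side expects',q)
m=cv2.inRange(h,(40,60,8),(95,255,200)); k=np.zeros_like(m); a=q.mean(0).astype(int); k[a[1]-25:a[1]+25,a[0]-30:a[0]+30]=1; c2=big(m*k); print('side bar',cv2.boundingRect(c2),c2[:,0].mean(0),'tri',*tri(C,c[:,0].mean(0),CS,c2[:,0].mean(0)))
# blobs: brass & copper pieces still in the trays
E
```

```text
time_s: 44.85
tool_pos: [0.5847, -0.2278, 0.1389]
tool_rot: [3.141, -0.001, -0.257]
ft_force: [0.7, -1.2, 0.6]
opening: 0.0753
grasp_force: 0.0
time_s: 46.1
tool_pos: [0.4976, -0.2048, 0.1962]
tool_rot: [-3.142, 0.0, -0.257]
ft_force: [-0.0, -0.4, 0.5]
opening: 0.0752
grasp_force: 0.0
[ 0.4976 -0.2048  0.1962]
[253  84]
bar 0.006 ((587.5410766601562, -227.9696502685547), (63.99508285522461, 41.58570861816406), 73.78146362304688) 2346.0
bar 0.036 ((586.770751953125, -227.80397033691406), (58.80371856689453, 38.212154388427734), 73.78145599365234) 2346.0
grey px left/right/up/down of bar [235, 400, 76, 212]
side expects [[225.9156 178.0408]
 [225.4348 170.5778]]
side bar (218, 169, 16, 13) [224.9268 175.1463] tri [ 0.5883 -0.2282  0.0176] 0.0010704544880724262
```

The bar lies flat in the recess: 64x42 mm at the recess floor plane, centred to 2 mm, with grey floor showing on all sides. Last, a numeric check that all four metal pieces stand where they were put.

```bash
python3 -m pendant '[{"linear":[-40,-10,-10],"yaw":0,"hand":0.8},{"linear":[-40,-10,-10],"yaw":0,"hand":0.8},{"linear":[-30,-10,0],"yaw":0,"hand":0.8},{"linear":[0,0,0],"yaw":0,"hand":0.8},{"linear":[0,0,0],"yaw":0,"hand":0.8},{"linear":[0,0,0],"yaw":0,"hand":0.8},{"linear":[0,0,0],"yaw":0,"hand":0.8},{"linear":[0,0,0],"yaw":0,"hand":0.8},{"linear":[0,0,0],"yaw":0,"hand":0.8},{"linear":[0,0,0],"yaw":0,"hand":0.8}]'
python3 - <<'E'
from m1 import *
snap('wrist','w16.png'); W,C=load('w16'); print(np.load('pics/w16.npy')[:3,3])
for n,X in (('cup',[.4876,-.2011,.122]),('foot',[.4876,-.2011,.02]),('finial ball',[.3917,-.205,.037])): print(n,project(C,[X])[0])
h=cv2.cvtColor(W,cv2.COLOR_BGR2HSV); m=cv2.inRange(h,(18,50,60),(36,200,255)); m=cv2.morphologyEx(m,cv2.MORPH_OPEN,np.ones((3,3)))
p=project(C,[[.4876,-.2011,.06]])[0].astype(int); k=np.zeros_like(m); k[max(p[1]-70,0):p[1]+70,max(p[0]-60,0):p[0]+60]=1; c=big(m*k); print('candle blob',cv2.boundingRect(c),cv2.minEnclosingCircle(c),cv2.contourArea(c))
S=cv2.imread('pics/s15.png'); CS=cam('side')
print('side cup expected',project(CS,[[.4876,-.2011,.122],[.4876,-.2011,.08],[.3917,-.205,.037]]))
h=cv2.cvtColor(S,cv2.COLOR_BGR2HSV); m=cv2.inRange(h,(18,50,90),(36,200,255)); k=np.zeros_like(m); k[120:190,245:290]=1; c=big(m*k); print('side candle',cv2.boundingRect(c),cv2.contourArea(c))
im,CT=snap('top','t16.png'); T=im[:,:,::-1]
for n,X in (('tee',[.3922,.1547,.017]),('elbow',[.4868,.156,.017])):
    q=project(CT,[X])[0].astype(int); i=T[q[1]-18:q[1]+18,q[0]-15:q[0]+15].astype(int); m=((i[...,2]>i[...,0])).astype(np.uint8); c=big(m); M=c[:,0].mean(0)+[q[0]-15,q[1]-18]; print(n,plane(CT,[M],.017)[0],cv2.contourArea(c))
E
```

```text
time_s: 47.45
tool_pos: [0.3988, -0.1479, 0.2162]
tool_rot: [-3.142, 0.0, -0.257]
ft_force: [0.5, -0.5, -0.1]
opening: 0.0749
grasp_force: 0.0
[ 0.3988 -0.1479  0.2162]
cup [291.1113  70.993 ]
foot [280.8224  77.0368]
finial ball [305.5981 164.8204]
candle blob (248, 44, 65, 68) ((281.0174865722656, 77.5783462524414), 34.54978942871094) 3400.5
side cup expected [[252.9244 152.0958]
 [253.1105 163.4961]
 [281.7145 174.705 ]]
side candle (245, 140, 45, 33) 575.0
tee [0.3921 0.1599 0.017 ] 243.0
elbow [0.4843 0.1566 0.017 ] 159.0
```

The candlestick foot is within 1 px of where it should be, and the tee and elbow are in their bays. The finial was seen standing in its bay earlier (m11). Handing in.

```bash
python3 -c "
from station import workorder
print(workorder.sign_off())"
```

```text
the job is handed in; nothing more can be done
None
```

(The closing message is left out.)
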